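# Dry the code-marked chopping boards

## Task

Load the board dryer: push its drip tray fully home, and take every chopping board, both those in the drainer and any left on the dryer back to front, turn it to find the colour dot on its hidden face, and lean it flat against the sloped backrest in the half tagged with that colour, foot down on the ledge and dot facing out. When every board leans there and the tray is home, press the blue start button fully down and let it spring back. Leave everything else on the table as it is.

Things in the scene. Friction and masses are not known exactly. Their poses are not given: they have to be found in the camera images.
- red_board_1: wooden board 10 (x) by 66 (y) by 180 mm tall (z), 0.10 kg; origin in the middle of its bottom edge. Only the face its -x axis points out of has the red code dot, 40 mm across, 85 mm above the bottom edge. Starts upright in any slot of the drainer, dot turned to the left or the right. May be absent
- red_board_2: wooden board 10 (x) by 66 (y) by 180 mm tall (z), 0.10 kg; origin in the middle of its bottom edge. Only the face its -x axis points out of has the red code dot, 40 mm across, 85 mm above the bottom edge. Starts upright in any slot of the drainer, dot turned to the left or the right. May be absent
- green_board_1: wooden board 10 (x) by 66 (y) by 180 mm tall (z), 0.10 kg; origin in the middle of its bottom edge. Only the face its -x axis points out of has the green code dot, 40 mm across, 85 mm above the bottom edge. Starts upright in any slot of the drainer, dot turned to the left or the right. May be absent
- green_board_2: wooden board 10 (x) by 66 (y) by 180 mm tall (z), 0.10 kg; origin in the middle of its bottom edge. Only the face its -x axis points out of has the green code dot, 40 mm across, 85 mm above the bottom edge. Starts upright in any slot of the drainer, dot turned to the left or the right. May be absent
- red_board_3: wooden board 10 (x) by 66 (y) by 180 mm tall (z), 0.10 kg; origin in the middle of its bottom edge. Only the face its -x axis points out of has the red code dot, 40 mm across, 85 mm above the bottom edge. Starts leaning on the dryer, in the middle place of the left half, dot against the backrest. May be absent
- drainer: fixed grey dish drainer with wire loops, 112 (x) by 230 mm (y); origin on the table under its centre. Four slots at y = -90, -30, 30, 90 mm: a board stands on the pan floor, 10 mm above the table, between wires 16 mm apart and 80 mm high , its faces looking along the drainer's +y and -y; end rails, 108 mm high, leave it 5 mm of play along x
- dryer: fixed white board dryer, base 115 (x, from -50 to 65) by 564 (y) by 44 mm high, front to -x; origin on the table at mid-length. In mid-length a control column 52 mm wide (y), 160 mm high. On each side of it is one half with ledge, front lip and sloped wire backrest, with three places side by side between wire dividers, 95 mm high and 75 mm apart
- backrest: seat of both halves. Frame tilted 15 deg (0.262 rad) back; origin at mid-length in the corner of ledge and backrest, 4 mm behind and 54 mm above the dryer's; z up the slope, -x out of it. Backrest: plane x = 0, 125 mm high. Ledge: plane z = 0, 22 mm deep, then a lip with a rail, 40 mm high. Halves: |y| 26 to 270 mm. A seated board has its origin at x = -5 mm, z = 0; the places of a half are at |y| 67, 148 and 229 mm
- red_tag: red colour tag, 70 mm wide, clipped on the dryer's front edge (fixed) in the middle of the half for red-dot boards; origin on the table below it, 50 mm in front of and 148 mm left or right of the dryer's origin; axes as the dryer's
- green_tag: green colour tag, the same, in the middle of the half for green-dot boards
- tray (a joint): the dryer's steel drip tray, a drawer that slides out of the middle of the front towards the dryer's -x; 0 = fully home, grows as it is pulled out (m), up to 0.05; stiff by friction (1.5 N)
- tray_lip (a point): middle of the outer face of the drip tray's pull lip (90 mm wide, from 23 to 37 mm above the table, top plate 6 mm thick); this face stands 69 mm in front of the dryer's origin when the tray is home
- start (a joint): the dryer's start button, a blue spring push button on top of the control column, 32 mm across, pressed straight down; 0 = up, 0.007 m = fully down, which takes 5 N; springs back when let go
- start_top (a point): centre of the button's top face, 178 mm above the table when up
- tea_box: tea carton lying at the back, 65x142x73 (mm); not part of the job; origin at its foot
- mustard_jar: yellow jar with a dark lid, 59x60x85, at the back (mm); not part of the job; origin at its foot
- green_mug: green and white mug, 78x116x101, behind the dryer (mm); not part of the job; origin at its foot
- orange: orange, 77x77x71, lying on a fixed plate (200 mm across, at [0.722, -0.085]) behind the dryer (mm); not part of the job; origin at its foot
- striped_mug: white mug with yellow bands, 86x120x101, behind the drainer (mm); not part of the job; origin at its foot
Things that resemble listed ones, but are neither listed nor needed, are in the scene too. What is shaped like the green_board_2 but orange is not meant.

How it is judged:
By the outcome, as a careful person would: the job done as asked, in the order asked, and still so for the second after the job is handed in, with the robot touching nothing.
Of red_board_1, red_board_2, green_board_1, green_board_2, red_board_3 only 4 to 5 are there at a start; the rules pass over those that are not, and their reading is None.
At some moment in a run one of red_board_1, red_board_2, green_board_1, green_board_2, red_board_3 may be knocked a few centimetres aside while the robot is not near it.
It also fails if it takes over 210 s, if anything falls off the work surface, if the arm or the gripper's body presses on something with over 40 N, if the wrist force passes 120 N, or if a joint passes its speed limit or range.

## Robot

A 6-joint arm with a two-finger parallel gripper is mounted at the origin on a cart in front of the work surface, level with it; the furniture and walls round the work are solid. World frame = base frame: x ahead of the robot, y to its left, z up, the work surface at z = 0. Lengths are in mm, angles in rad, forces in N, time in s.
With the tool pointing down it reaches from about 375 to 750 mm from the base axis. Payload 9 kg.
Tool frame: the origin (TCP) lies at the very end of the fingers, on their centre line; the grasp point (between the pads) lies 19 mm behind it; z points along the fingers, y is the line along which they close (so a half turn about z gives the same grasp; the last joint's range is limited). The gripper opens to 85 mm and grips with 20 to 120 N. Pads are 22 mm wide; open, the fingers measure 114 mm over their backs; the gripper's body (76 mm by 85 mm) begins 54 mm behind the grasp point. The pads swing forward as they close: fully open they stand 13 mm farther back than shut.
Start: joints at [0.954, 0.104, 0.097, 1.564, 0, 1.353], TCP at [232.995, 552.947, 231.331] pointing down, gripper open.
Joint ranges: [-2.99, 2.99], [-0.84, 1.86], [-1.1, 1.16], [-1.84, 2.11], [-1.51, 1.56], [-3.14, 3.14]. Speed limits (rad/s): [2.22, 2.22, 2.57, 3.14, 3.14, 3.14].

## Interface

Orientations are given as a rotation vector (axis times angle).
In Python, from cell import robot gives the robot as it stands.
- The arm moves only by the tool carry_out, never from a script. Its argument "increments" is a list of rows, each an object with "fingers": the opening, from 0 (shut) to 1 (fully open); "translation": the shift along the world's x, y, z in cm, a list of three; "twist": the turn, a rotation vector about the world's x, y, z in degrees, a list of three. A call has 1 to 12 rows; each row shifts and turns the commanded pose from where the row before left it; what a row does not reach is not made up. A row lasts 1/10 s, in which the tool goes at most 50 mm and 8.59 degrees, less where a joint would pass 70% of its speed; a pose out of reach is approached as far as the arm can. A call with a gripper value outside its range is refused whole. The fingers move at their own pace and stop on an object; "force" is the grip in N (left out, the last holds). Time passes only in rows, so rows that do not move let the fingers close. It gives the time, the measured TCP pose, the force, the opening and the grip force at its end, in the units of the state.
- robot.sense(): the state, without advancing time (a new reading comes with each control period).
- robot.get_image(name): name is "scene" or "top" or "wrist"; returns a dict with "frame" (400x640x3 uint8, blue, green, red), "range_z" (400x640 float32, mm along the optical axis (not along the pixel's ray), 0 where there is no reading), "fx", "fy", "cx", "cy" (pixels), "cam_to_world" (4x4, takes a point from camera to world coordinates). Camera axes: x right, y up, looking along -z (the intrinsics and any distortion apply to the point x, -y, -z); pixel columns grow to the right and rows downward; lengths in mm; the calibration is good to about 2 mm. A picture is of the moment at which its call begins.
- robot.sign_off(): hands the job in; it is judged then, once.
The state is a dict: "time": time; "joint_positions": joint angles; "dq": joint speeds; "tau": joint torques, N m; "position": TCP position; "orientation": TCP orientation; "force": force on the tool from outside, world axes, zero at the start; "torque": the same for the moment, N m; "opening": opening from 0.0 (shut) to 1.0 (fully open); "grip_force": force on a finger pad.
Only numpy, scipy, OpenCV 4.12 (cv2) and the standard library are available. Lean on these libraries where they do the work, as an engineer would, in place of code of your own. Each camera call takes 0.05 s, during which the arm holds its last target. There are 200 camera calls.

## Working session

There is one attempt and no reset: what is moved stays moved. The work goes in short steps, Python scripts to look and compute and a tool call to move; the robot and the scene stay as the last step left them, time stands still between calls to the robot, and variables do not carry over. Pictures are saved under pics/ and viewed, at most 14 in all, crops included, and the job is handed in when it is done.

Besides the shell and the picture viewer there is one more tool, called as a command line: name --argument value ..., lists and objects as JSON in quotes. carry_out: Moves the arm, as the interface text tells. Its arguments: {"type":"object","properties":{"increments":{"type":"array"},"force":{"type":"number"}},"required":["increments"]}

```bash
ls; mkdir -p pics; cat > h.py <<'E'
import numpy as np, cv2
from cell import robot
def shot(n):
    d=robot.get_image(n); np.savez(f'last_{n}.npz',**{k:np.array(v) for k,v in d.items()}); return d
def load(n): return dict(np.load(f'last_{n}.npz'))
def p2w(d,u,v,z=None):
    """pixel -> world using range image (median 3x3)"""
    r=d['range_z']; u0,v0=int(round(u)),int(round(v))
    if z is None:
        w=r[v0-1:v0+2,u0-1:u0+2]; w=w[w>0]; z=np.median(w) if len(w) else np.nan
    c=np.array([(u-d['cx'])/d['fx']*z,-(v-d['cy'])/d['fy']*z,-z,1]); return (d['cam_to_world']@c)[:3]
def cloud(d):
    r=d['range_z']; v,u=np.mgrid[:r.shape[0],:r.shape[1]]
    c=np.stack([(u-d['cx'])/d['fx']*r,-(v-d['cy'])/d['fy']*r,-r,np.ones_like(r)],-1)
    p=c@d['cam_to_world'].T; p=p[...,:3]; p[r==0]=np.nan; return p
E
python3 - <<'E'
from h import *
for n in ('scene','top'):
    d=shot(n); cv2.imwrite(f'pics/{n}0.png',d['frame']); print(n,d['fx'],d['cx'],d['cy'],d['cam_to_world'].round(2).tolist(),d.keys())
print(robot.sense())
E
```

```text
pics
scene 361.43059338753517 320.42929575839344 200.40243359737795 [[0.86, 0.23, -0.46, 108.03], [-0.52, 0.34, -0.78, -663.6], [-0.02, 0.91, 0.42, 534.25], [0.0, 0.0, 0.0, 1.0]] dict_keys(['frame', 'range_z', 'fx', 'fy', 'cx', 'cy', 'cam_to_world'])
top 504.49218654876245 334.2581744186826 201.28640081118056 [[-0.03, 1.0, -0.06, 443.16], [-1.0, -0.02, 0.01, 71.5], [0.01, 0.06, 1.0, 1738.51], [0.0, 0.0, 0.0, 1.0]] dict_keys(['frame', 'range_z', 'fx', 'fy', 'cx', 'cy', 'cam_to_world'])
{'time': 0.1, 'joint_positions': array([9.54285507e-01, 1.04626308e-01, 9.65129648e-02, 1.56388575e+00,
       9.49713397e-06, 1.35307777e+00]), 'dq': array([ 0.00097546, -0.0020202 ,  0.00169668, -0.00062048, -0.00094956,
        0.00103223]), 'tau': array([ 6.26163484e-03, -5.58207858e+01,  5.04718137e+01,  1.29659747e-02,
       -2.68306139e-04,  1.25390685e-05]), 'position': array([232.80207531, 552.66479812, 230.58910096]), 'orientation': array([-6.22180386e-01, -3.07885970e+00,  1.72100678e-03]), 'force': array([-0.93257194,  0.45628864, -0.28378422]), 'torque': array([-0.00398273,  0.00685988,  0.01489815]), 'grip_force': 0.0, 'opening': 1.001965917753667}
```

View pics/scene0.png

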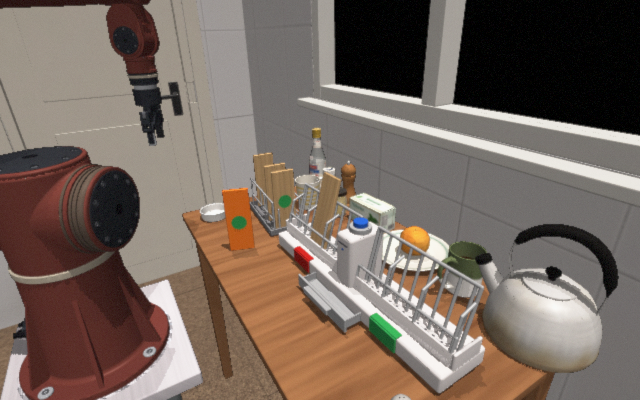

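View pics/top0.png

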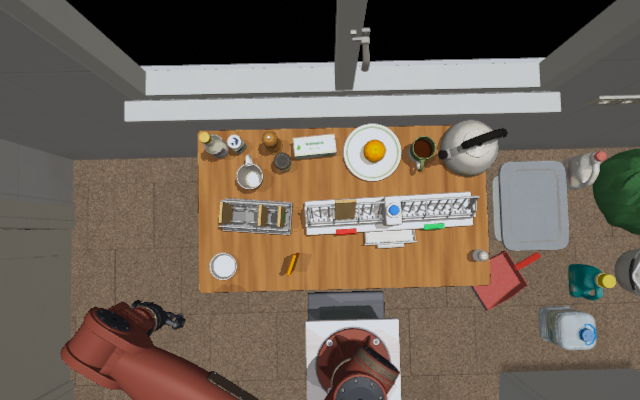

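The scene view shows three boards in the drainer at about (263,165), (275,185) and (284,192). The frontmost has a green dot facing the camera at (285,201). One board leans on the dryer at (327,210), and the tray is pulled out at (330,300).

What could be mistaken for a board: the orange decoy at (238,220), which has a green dot and stands alone on the table. It is excluded. The real boards are wooden. Red tag is at (303,260), green tag at (384,330), start button at (361,225).

Next I'll take a close crop and some measurements.

```bash
python3 - <<'E'
from h import *
d=load('top'); s=load('scene')
a=cv2.resize(d['frame'][185:275,205:495],None,fx=2.75,fy=2.75,interpolation=cv2.INTER_CUBIC)
b=cv2.resize(s['frame'][140:265,225:400],None,fx=2.7,fy=2.7,interpolation=cv2.INTER_CUBIC)
c=np.zeros((a.shape[0]+b.shape[0],max(a.shape[1],b.shape[1]),3),np.uint8); c[:a.shape[0],:a.shape[1]]=a; c[a.shape[0]:,:b.shape[1]]=b
print(c.shape); cv2.imwrite('pics/crop1.png',c)
f=d['frame'].astype(int); B,G,R=f[...,0],f[...,1],f[...,2]; P=cloud(d)
for n,m in {'red':(R>150)&(G<60)&(B<60),'green':(G>130)&(R<60)&(B<110),'blue':(B>150)&(R<80)&(G<150)}.items():
    k,l,st,ce=cv2.connectedComponentsWithStats(m.astype(np.uint8))
    for i in range(1,k):
        if st[i,4]>15: print(n,ce[i].round(1),st[i],np.nanmedian(P[l==i],0).round(1))
# boards tops: points with z between 150 and 230
z=P[...,2]; m=(z>160)&(z<230)&(np.arange(640)[None]>200)&(np.arange(640)[None]<400)&(np.arange(400)[:,None]>180)&(np.arange(400)[:,None]<290)
k,l,st,ce=cv2.connectedComponentsWithStats(m.astype(np.uint8))
for i in range(1,k):
    if st[i,4]>8:
        q=P[l==i]; print('tall',ce[i].round(1),st[i],q.min(0).round(0),q.max(0).round(0),np.median(q,0).round(0))
E
```

```text
(586, 798, 3)
red [344.2 233.5] [336 233  17   2  19] [442.4  16.4  42.6]
red [527.5 260.5] [516 253  24  16 134] [ 292.3 -869.4 -662.7]
blue [393.1 209.8] [389 206  10   9  60] [ 512.1 -129.5  181.9]
blue [593.4 332.5] [588 324   9  20  36] [   -5.5 -1052.6  -439.8]
tall [366.6 206.7] [307 197  93  27 603] [ 472. -152.  160.] [554. 137. 230.] [529. -66. 175.]
tall [221.3 212. ] [219 202   6  21 104] [488. 394. 161.] [550. 407. 196.] [519. 400. 187.]
tall [260. 215.] [258 205   5  21  92] [476. 276. 161.] [538. 288. 198.] [507. 281. 187.]
tall [279.2 216. ] [277 206   5  21  85] [471. 216. 161.] [533. 229. 197.] [502. 222. 187.]
tall [291.4 264.8] [287 255  10  21  76] [320. 174. 160.] [381. 202. 188.] [351. 189. 178.]
```

View pics/crop1.png

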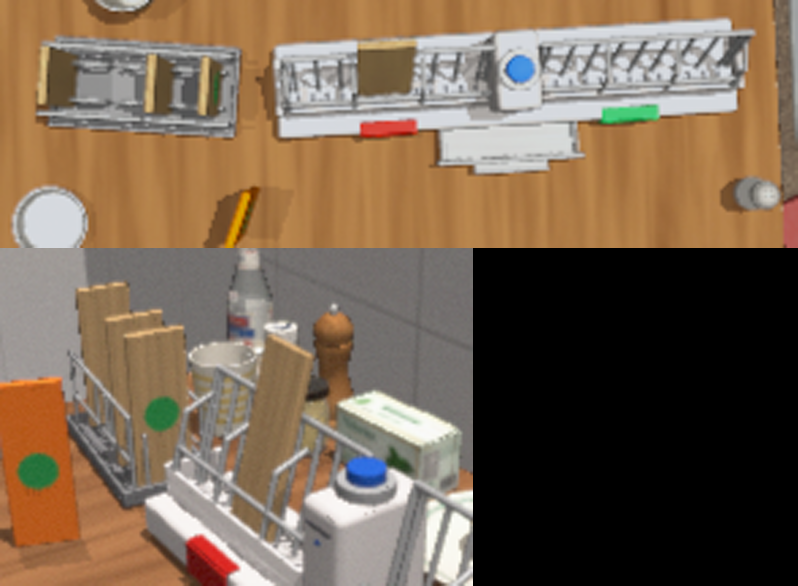

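Top crop: boards at full-frame px (221,212), (260,215) and (279,216) are in the drainer, in slots +90, -30 and -90. Red tag is on the left half at about (344,232) and green tag on the right at about (433,227). Button is at (393,210), the tray is out, and the place on the left half's middle holds red_board_3. The orange board at (291,265) is the decoy. Next I'll fit the dryer pose.

```bash
python3 - <<'E'
from h import *
for n in ('top','scene'):
    d=load(n); P=cloud(d); hsv=cv2.cvtColor(d['frame'],cv2.COLOR_BGR2HSV); H,S,V=[hsv[...,i].astype(int) for i in range(3)]
    inw=(P[...,0]>330)&(P[...,0]<600)&(P[...,1]>-450)&(P[...,1]<450)&(P[...,2]>-10)
    for c,m in {'red':((H<8)|(H>172))&(S>150)&(V>80),'green':(H>50)&(H<85)&(S>120)&(V>60),'blue':(H>100)&(H<125)&(S>150)}.items():
        k,l,st,ce=cv2.connectedComponentsWithStats((m&inw).astype(np.uint8))
        for i in range(1,k):
            if st[i,4]>12:
                q=P[l==i]; print(n,c,ce[i].round(1),st[i,4],'min',q.min(0).round(0),'max',q.max(0).round(0),'mean',q.mean(0).round(1))
d=load('top');P=cloud(d);q=P.reshape(-1,3)
# front edge of base at z~44: per column smallest x among z 38..50
m=(q[:,2]>36)&(q[:,2]<52)&(q[:,0]>380)&(q[:,0]<560)&(q[:,1]>-430)&(q[:,1]<170); b=q[m]
r=cv2.minAreaRect(b[(b[:,1]>-50)|(b[:,1]<-220)][:,:2].astype(np.float32)); print('base rect',r)
for y0 in range(-400,160,40):
    s=b[abs(b[:,1]-y0)<6]
    if len(s): print(y0,s[:,0].min().round(1),s[:,0].max().round(1))
m=(q[:,2]>150)&(q[:,2]<170)&(q[:,0]>440)&(q[:,0]<580)&(q[:,1]>-175)&(q[:,1]<-85); print('col',cv2.minAreaRect(q[m][:,:2].astype(np.float32)),q[m].mean(0))
m=(q[:,2]>8)&(q[:,2]<42)&(q[:,0]>330)&(q[:,0]<470)&(q[:,1]>-230)&(q[:,1]<-20); t=q[m]; print('tray',len(t),cv2.minAreaRect(t[:,:2].astype(np.float32)),t[:,2].mean())
t=t[np.argsort(t[:,0])][:40]; print(t.mean(0), t.min(0), t.max(0))
E
```

```text
top red [345.5 231.4] 106 min [442. -21.  34.] max [459.  47.  54.] mean [450.2  14.7  45.4]
top green [433.3 226.3] 107 min [ 451. -314.   30.] max [ 470. -249.   58.] mean [ 460.1 -280.4   46. ]
top blue [393.5 209.7] 66 min [ 500. -145.  174.] max [ 525. -118.  194.] mean [ 513.1 -130.8  182. ]
scene red [302.1 257.9] 265 min [440. -23.  -1.] max [459.  49.  49.] mean [445.5  10.   36.6]
scene green [284.3 200.9] 104 min [486. 214.  80.] max [521. 223. 114.] mean [502.8 218.6  96.9]
scene green [238.6 222.2] 133 min [334. 178.  68.] max [367. 192. 106.] mean [350.6 185.   86.2]
scene green [383.4 331.4] 617 min [ 450. -317.   13.] max [ 470. -249.   50.] mean [ 455.7 -285.1   37.3]
scene blue [360.2 222.3] 121 min [ 498. -150.  174.] max [ 526. -117.  185.] mean [ 510.2 -136.8  181.8]
base rect ((481.5368347167969, -132.5853271484375), (562.6497192382812, 156.83743286132812), 89.99880981445312)
-400 461.5 559.7
-360 459.1 550.5
-320 453.5 558.4
-280 450.9 559.0
-240 455.3 559.8
-200 409.4 557.6
-160 403.6 467.6
-120 398.0 465.2
-80 405.6 557.7
-40 450.2 557.9
0 441.3 559.3
40 442.2 469.0
80 443.4 557.8
120 444.2 555.5
col ((513.1044311523438, -133.271484375), (91.07035827636719, 79.2635726928711), 3.6747677326202393) [ 513.65160446 -131.07096637  160.16450903]
tray 847 ((400.3357238769531, -124.96268463134766), (209.71632385253906, 138.95401000976562), 89.90684509277344) 23.268996628925652
[ 376.8300308  -119.09316601   19.22958622] [ 330.97515088 -229.0922672     8.05135764] [394.89181753 -20.04824777  39.30611766]
```

```bash
python3 - <<'E'
from h import *
phi=np.arctan2(9.9,295.1); ex=np.array([np.cos(phi),np.sin(phi),0]); ey=np.array([-np.sin(phi),np.cos(phi),0])
O=np.array([501.,-132.8,0])
for n in ('scene','top'):
    d=load(n); P=cloud(d); hsv=cv2.cvtColor(d['frame'],cv2.COLOR_BGR2HSV)
    q=P.reshape(-1,3); c=hsv.reshape(-1,3).astype(int); 
    L=np.stack([(q-O)@ex,(q-O)@ey,q[:,2]],1)
    wood=(c[:,0]>10)&(c[:,0]<25)&(c[:,1]>70)
    m=wood&(abs(L[:,1]-148)<45)&(L[:,0]>-20)&(L[:,0]<75)&(L[:,2]>100)&(L[:,2]<240); b=L[m]
    print(n,len(b),b.min(0).round(1),b.max(0).round(1))
    a=b.copy()
    for _ in range(6):
        A=np.c_[a[:,2],a[:,1],np.ones(len(a))]; k,*_=np.linalg.lstsq(A,a[:,0],rcond=None); r=a[:,0]-A@k; a=a[abs(r)<max(2,2*r.std())]
    print(' plane x = %.3f z + %.3f y + %.1f'%tuple(k),len(a),r.std().round(2),'tilt',np.degrees(np.arctan(k[0])).round(1),'x at z=160,y=148:',(k@[160,148,1]).round(1),'y',np.percentile(a[:,1],[1,50,99]).round(1))
# predicted front face at z=160: corner (4,54), face x_b=-10
t=np.radians(15); print('pred', 4+ (160-54)*np.tan(t)-10/np.cos(t))
E
```

```text
scene 969 [ -0.8 115.2 100.6] [ 49.  187.1 231.2]
 plane x = 0.271 z + -0.006 y + -19.6 810 0.87 tilt 15.2 x at z=160,y=148: 22.9 y [117.5 148.7 181.4]
top 318 [  4.5 119.5 100.6] [ 49.2 182.  235.2]
 plane x = 0.273 z + 0.001 y + -21.7 258 0.94 tilt 15.2 x at z=160,y=148: 22.0 y [120.8 151.6 181.9]
pred 22.049852593598175
```

```bash
cat >> h.py <<'E'
from scipy.spatial.transform import Rotation as Rn
PHI=np.radians(1.92); O=np.array([501.5,-132.5,0.])
RD=Rn.from_euler('z',PHI).as_matrix()
RB=RD@Rn.from_euler('y',15,degrees=True).as_matrix()   # backrest frame
C=O+RD@[4,0,54.]
def dr(x,y,z): return O+RD@np.array([x,y,z],float)
def frame(z,y): z=z/np.linalg.norm(z); y=y-z*(y@z); y/=np.linalg.norm(y); return np.stack([np.cross(y,z),y,z],1)
def seat(y,h,x=-5.,s=1): # TCP pose for a board held at height h (board z), tool y = s*backrest x
    return C+RB@np.array([x,y,h],float), frame(-RB[:,2],s*RB[:,0])
def to(P,R,label=''):
    q=robot.sense(); Rc=Rn.from_rotvec(q['orientation']).as_matrix()
    w=np.degrees(Rn.from_matrix(R@Rc.T).as_rotvec())
    print(label,'t',q['time'].__round__(1),'pos',q['position'].round(1),'| d cm',((P-q['position'])/10).round(2),'twist',w.round(1),'|',np.linalg.norm(w).round(1),'q',q['joint_positions'].round(2),'F',q['force'].round(1),'op',round(float(q['opening']),3))
E
python3 - <<'E'
from h import *
t=np.radians(20); R=frame(np.sin(t)*RD[:,0]+np.array([0,0,-np.cos(t)]),RD[:,1])
to(dr(-130,0,120),R,'tray above'); print(dr(-130,0,25),dr(-79.3,0,25))
E
```

```text
tray above t 0.1 pos [232.8 552.7 230.6] | d cm [ 13.88 -68.95 -11.06] twist [ -3.6 -19.8  24.5] | 31.8 q [0.95 0.1  0.1  1.56 0.   1.35] F [-0.9  0.5 -0.3] op 1.002
[ 371.57298438 -136.85552654   25.        ] [ 422.24452047 -135.15687119   25.        ]
```

carry_out --increments '[{"fingers":0,"translation":[2,-3,0.5],"twist":[-0.36,-1.98,2.45]},{"fingers":0,"translation":[2,-3,0.5],"twist":[-0.36,-1.98,2.45]},{"fingers":0,"translation":[2,-3,0.5],"twist":[-0.36,-1.98,2.45]},{"fingers":0,"translation":[2,-3,0.5],"twist":[-0.36,-1.98,2.45]},{"fingers":0,"translation":[2,-3,0.5],"twist":[-0.36,-1.98,2.45]},{"fingers":0,"translation":[2,-3,0.5],"twist":[-0.36,-1.98,2.45]},{"fingers":0,"translation":[2,-3,0.5],"twist":[-0.36,-1.98,2.45]},{"fingers":0,"translation":[2,-3,0.5],"twist":[-0.36,-1.98,2.45]},{"fingers":0,"translation":[2,-3,0.5],"twist":[-0.36,-1.98,2.45]},{"fingers":0,"translation":[2,-3,0.5],"twist":[-0.36,-1.98,2.45]}]'

```text
time: 1.1
position: [433.4, 251.8, 281.3]
orientation: [-0.05, 2.791, 0.009]
force: [-0.5, 0.3, -0.1]
opening: 0.005
grip_force: 0.0
```

carry_out --increments '[{"fingers":0,"translation":[-0.2,-3.3,-0.5],"twist":[0,0,0]},{"fingers":0,"translation":[-0.2,-3.3,-0.5],"twist":[0,0,0]},{"fingers":0,"translation":[-0.2,-3.3,-0.5],"twist":[0,0,0]},{"fingers":0,"translation":[-0.2,-3.3,-0.5],"twist":[0,0,0]},{"fingers":0,"translation":[-0.2,-3.3,-0.5],"twist":[0,0,0]},{"fingers":0,"translation":[-0.2,-3.3,-0.5],"twist":[0,0,0]},{"fingers":0,"translation":[-0.2,-3.3,-0.5],"twist":[0,0,0]},{"fingers":0,"translation":[-0.2,-3.3,-0.5],"twist":[0,0,0]},{"fingers":0,"translation":[-0.2,-3.3,-0.5],"twist":[0,0,0]},{"fingers":0,"translation":[-0.2,-3.3,-0.5],"twist":[0,0,0]},{"fingers":0,"translation":[-0.2,-3.3,-0.5],"twist":[0,0,0]},{"fingers":0,"translation":[0,0,0],"twist":[0,0,0]}]'

```text
time: 2.3
position: [434.1, -108.6, 231.6]
orientation: [-0.04, 2.824, 0.007]
force: [0.2, -0.5, 0.0]
opening: 0.002
grip_force: 0.0
```

```bash
python3 - <<'E'
from h import *
t=np.radians(20); R=frame(np.sin(t)*RD[:,0]+np.array([0,0,-np.cos(t)]),RD[:,1])
to(dr(-130,0,25),R,'tray'); d=shot('wrist'); cv2.imwrite('pics/w1.png',d['frame'])
E
```

```text
tray t 2.3 pos [ 434.1 -108.6  231.6] | d cm [ -6.25  -2.83 -20.66] twist [ 0.  -1.8  0.3] | 1.8 q [-0.69 -0.79 -0.65  1.47  0.21 -0.69] F [ 0.2 -0.5  0. ] op 0.002
```

```bash
python3 - <<'E'
from h import *
for a in (0,10):
    t=np.radians(a); R=frame(np.sin(t)*RD[:,0]+np.array([0,0,-np.cos(t)]),RD[:,1])
    to(dr(-122,-25,120),R,'tray %d'%a)
E
```

```text
tray 0 t 2.4 pos [ 434.3 -107.   232.1] | d cm [ -5.39  -5.46 -11.21] twist [-0.6 18.2  0.2] | 18.2 q [-0.69 -0.79 -0.65  1.47  0.21 -0.69] F [0.9 0.5 0.5] op 0.002
tray 10 t 2.4 pos [ 434.3 -107.   232.1] | d cm [ -5.39  -5.46 -11.21] twist [-0.3  8.2  0.2] | 8.2 q [-0.69 -0.79 -0.65  1.47  0.21 -0.69] F [0.9 0.5 0.5] op 0.002
```

carry_out --increments '[{"fingers":0,"translation":[0,0,0],"twist":[-0.2,6,0]},{"fingers":0,"translation":[0,0,0],"twist":[-0.2,6,0]},{"fingers":0,"translation":[0,0,0],"twist":[-0.2,6,0]},{"fingers":0,"translation":[-1.8,-1.8,0],"twist":[0,0,0]},{"fingers":0,"translation":[-1.8,-1.8,0],"twist":[0,0,0]},{"fingers":0,"translation":[-1.8,-1.8,0],"twist":[0,0,0]},{"fingers":0,"translation":[0,0,-2.8],"twist":[0,0,0]},{"fingers":0,"translation":[0,0,-2.8],"twist":[0,0,0]},{"fingers":0,"translation":[0,0,-2.8],"twist":[0,0,0]},{"fingers":0,"translation":[0,0,-2.8],"twist":[0,0,0]},{"fingers":0,"translation":[0,0,0],"twist":[0,0,0]}]'

```text
time: 3.45
position: [379.5, -157.2, 117.8]
orientation: [-0.054, 3.14, 0.006]
force: [0.3, -0.1, 0.3]
opening: 0.002
grip_force: 0.0
```

```bash
python3 - <<'E'
from h import *
for a in (0,10):
    t=np.radians(a); R=frame(np.sin(t)*RD[:,0]+np.array([0,0,-np.cos(t)]),RD[:,1])
    to(dr(-122,-25,20),R,'tray %d'%a)
d=shot('scene'); f=d['frame']; cv2.imwrite('pics/s2.png',cv2.resize(f[180:400,200:560],None,fx=2,fy=2))
E
```

```text
tray 0 t 3.5 pos [ 379.5 -157.2  117.8] | d cm [ 0.09 -0.43 -9.78] twist [-0.2  0.1 -0. ] | 0.2 q [-0.72 -0.5  -0.64  1.43  0.   -0.75] F [ 0.3 -0.1  0.3] op 0.002
tray 10 t 3.5 pos [ 379.5 -157.2  117.8] | d cm [ 0.09 -0.43 -9.78] twist [ 0.1 -9.9 -0.1] | 9.9 q [-0.72 -0.5  -0.64  1.43  0.   -0.75] F [ 0.3 -0.1  0.3] op 0.002
```

View pics/s2.png

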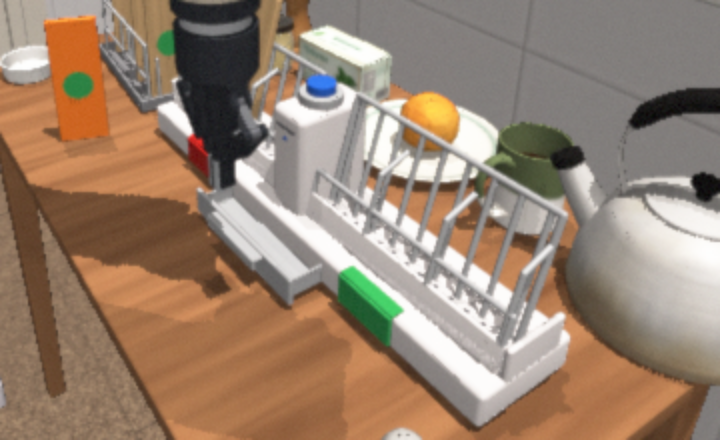

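Crop shows the gripper (tip at crop 228,185) in front of the tray's left area, and the lip at crop (255,262). The column is slim and set back. Descending in front of the lip.

carry_out --increments '[{"fingers":0,"translation":[-0.1,-0.1,-2],"twist":[0,0,0]},{"fingers":0,"translation":[-0.1,-0.1,-2],"twist":[0,0,0]},{"fingers":0,"translation":[0,-0.1,-2],"twist":[0,0,0]},{"fingers":0,"translation":[0,-0.1,-2],"twist":[0,0,0]},{"fingers":0,"translation":[0,0,-1.8],"twist":[0,0,0]},{"fingers":0,"translation":[0,0,0],"twist":[0,0,0]}]'

```text
time: 4.1
position: [378.7, -162.9, 22.8]
orientation: [-0.053, 3.137, 0.002]
force: [-1.3, 0.1, 0.2]
opening: 0.003
grip_force: 0.0
```

carry_out --increments '[{"fingers":0,"translation":[0.5,0,0],"twist":[0,0,0]},{"fingers":0,"translation":[0.5,0,0],"twist":[0,0,0]},{"fingers":0,"translation":[0.5,0,0],"twist":[0,0,0]},{"fingers":0,"translation":[0.5,0,0],"twist":[0,-2,0]},{"fingers":0,"translation":[0.5,0,0],"twist":[0,-2,0]},{"fingers":0,"translation":[0.5,0,0],"twist":[0,-2,0]},{"fingers":0,"translation":[0,0,0],"twist":[0,0,0]}]'

```text
time: 4.8
position: [409.5, -163.8, 23.8]
orientation: [-0.05, 3.03, -0.004]
force: [-0.7, 0.1, 0.6]
opening: 0.002
grip_force: 0.0
```

```bash
python3 - <<'E'
from h import *
a=10;t=np.radians(a); R=frame(np.sin(t)*RD[:,0]+np.array([0,0,-np.cos(t)]),RD[:,1])
to(dr(-79.5,-25,22),R,'tray %d'%a)
E
```

```text
tray 10 t 4.8 pos [ 409.5 -163.8   23.8] | d cm [ 1.33  0.37 -0.18] twist [ 0.4 -3.6  0. ] | 3.6 q [-0.73 -0.49 -0.81  1.17  0.07 -0.76] F [-0.7  0.1  0.6] op 0.002
```

carry_out --increments '[{"fingers":0,"translation":[0.4,0,0],"twist":[0,-2,0]},{"fingers":0,"translation":[0.4,0,0],"twist":[0,-2,0]},{"fingers":0,"translation":[0.4,0,0],"twist":[0,0,0]},{"fingers":0,"translation":[0.2,0,0],"twist":[0,0,0]},{"fingers":0,"translation":[0,0,0],"twist":[0,0,0]}]'

```text
time: 5.3
position: [423.4, -163.7, 23.4]
orientation: [-0.05, 2.962, -0.005]
force: [0.3, -0.2, -0.8]
opening: 0.003
grip_force: 0.1
```

```bash
python3 - <<'E'
from h import *
a=10;t=np.radians(a); R=frame(np.sin(t)*RD[:,0]+np.array([0,0,-np.cos(t)]),RD[:,1])
to(dr(-79.5,-25,22),R,'tray %d'%a)
d=shot('scene'); f=d['frame']; cv2.imwrite('pics/s3.png',cv2.resize(f[230:360,250:450],None,fx=3,fy=3))
E
```

```text
tray 10 t 5.3 pos [ 423.4 -163.7   23.4] | d cm [-0.05  0.35 -0.14] twist [0.3 0.3 0. ] | 0.4 q [-0.74 -0.54 -0.85  1.13  0.12 -0.77] F [ 0.3 -0.2 -0.8] op 0.003
```

View pics/s3.png

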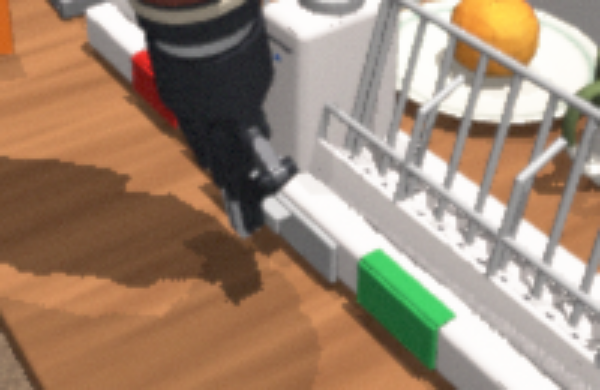

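The tray is nearly home: only the lip at crop (310,245) still protrudes. I'll keep nudging until there's a firm stop.

carry_out --increments '[{"fingers":0,"translation":[0.1,0,0],"twist":[0,0,0]},{"fingers":0,"translation":[0.1,0,0],"twist":[0,0,0]},{"fingers":0,"translation":[0.1,0,0],"twist":[0,0,0]},{"fingers":0,"translation":[0,0,0],"twist":[0,0,0]}]'

```text
time: 5.75
position: [424.1, -163.6, 23.1]
orientation: [-0.048, 2.967, -0.005]
force: [-18.3, 0.6, 12.7]
opening: -0.001
grip_force: 9.2
```

carry_out --increments '[{"fingers":0,"translation":[0.1,0,0],"twist":[0,0,0]},{"fingers":0,"translation":[0.1,0,0],"twist":[0,0,0]},{"fingers":0,"translation":[0,0,0],"twist":[0,0,0]}]'

```text
time: 6.05
position: [424.3, -163.6, 22.9]
orientation: [-0.046, 2.971, -0.005]
force: [-32.3, 2.2, 24.2]
opening: -0.003
grip_force: 16.6
```

The force rose to a firm stop at TCP dryer-x of about -79, so the tray is home. Backing off and heading to red_board_3.

carry_out --increments '[{"fingers":0,"translation":[-0.7,0,0],"twist":[0,0,0]},{"fingers":0,"translation":[-0.5,0,1],"twist":[0,0,0]},{"fingers":0.5,"translation":[0,0,3],"twist":[0,0,0]},{"fingers":0.5,"translation":[0,0,4.5],"twist":[0,0,0]},{"fingers":0.5,"translation":[0,0,4.5],"twist":[0,0,0]},{"fingers":0.5,"translation":[0,0,4.5],"twist":[0,0,0]},{"fingers":0.5,"translation":[0,0,4.5],"twist":[0,0,0]},{"fingers":0.5,"translation":[0,0,4.5],"twist":[0,0,0]},{"fingers":0.5,"translation":[0,0,2],"twist":[0,0,0]},{"fingers":0.5,"translation":[0,0,0],"twist":[0,0,0]}]'

```text
time: 7.05
position: [416.8, -164.3, 312.3]
orientation: [-0.049, 2.957, -0.01]
force: [0.5, 0.1, -1.1]
opening: 0.499
grip_force: 0.0
```

```bash
python3 - <<'E'
from h import *
to(*seat(149,240,-5,1),'pre s1'); to(*seat(149,240,-5,-1),'pre s-1')
E
```

```text
pre s1 t 7.0 pos [ 416.8 -164.3  312.3] | d cm [14.09 18.28 -2.52] twist [ -3.7  19.5 -90.6] | 92.7 q [-0.76 -0.54 -0.32  1.65  0.12 -0.78] F [ 0.5  0.1 -1.1] op 0.499
pre s-1 t 7.0 pos [ 416.8 -164.3  312.3] | d cm [14.09 18.28 -2.52] twist [ 3.3 20.6 90.5] | 92.9 q [-0.76 -0.54 -0.32  1.65  0.12 -0.78] F [ 0.5  0.1 -1.1] op 0.499
```

carry_out --increments '[{"fingers":0.5,"translation":[1.17,1.52,0],"twist":[-0.31,1.63,-7.55]},{"fingers":0.5,"translation":[1.17,1.52,0],"twist":[-0.31,1.63,-7.55]},{"fingers":0.5,"translation":[1.17,1.52,0],"twist":[-0.31,1.63,-7.55]},{"fingers":0.5,"translation":[1.17,1.52,0],"twist":[-0.31,1.63,-7.55]},{"fingers":0.5,"translation":[1.17,1.52,0],"twist":[-0.31,1.63,-7.55]},{"fingers":0.5,"translation":[1.17,1.52,0],"twist":[-0.31,1.63,-7.55]},{"fingers":0.5,"translation":[1.17,1.52,0],"twist":[-0.31,1.63,-7.55]},{"fingers":0.5,"translation":[1.17,1.52,0],"twist":[-0.31,1.63,-7.55]},{"fingers":0.5,"translation":[1.17,1.52,-0.5],"twist":[-0.31,1.63,-7.55]},{"fingers":0.5,"translation":[1.17,1.52,-0.5],"twist":[-0.31,1.63,-7.55]},{"fingers":0.5,"translation":[1.17,1.52,-0.5],"twist":[-0.31,1.63,-7.55]},{"fingers":0.5,"translation":[1.17,1.52,-1],"twist":[-0.31,1.63,-7.55]}]'

```text
time: 8.25
position: [556.6, 19.8, 282.6]
orientation: [-2.054, -2.11, 0.27]
force: [1.1, -1.5, 0.3]
opening: 0.502
grip_force: 0.0
```

```bash
python3 - <<'E'
from h import *
to(*seat(149,240,-5,1),'pre s1'); to(*seat(149,145,-5,1),'grasp'); d=shot('wrist'); cv2.imwrite('pics/w2.png',d['frame'])
E
```

```text
pre s1 t 8.2 pos [556.6  19.8 282.6] | d cm [ 0.11 -0.13  0.45] twist [-0.3  0.1  0.4] | 0.5 q [-0.17  0.34  0.43  1.92 -0.05  1.38] F [ 1.1 -1.5  0.3] op 0.502
grasp t 8.2 pos [556.6  19.8 282.6] | d cm [-2.35 -0.21 -8.73] twist [-0.3  0.1  0.4] | 0.5 q [-0.17  0.34  0.43  1.92 -0.05  1.38] F [ 1.1 -1.5  0.3] op 0.502
```

View pics/w2.png

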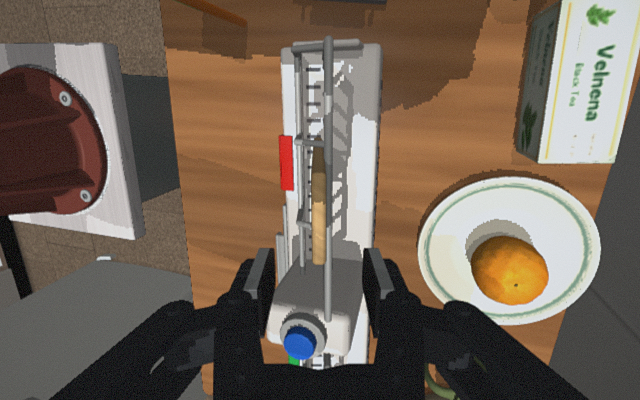

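The wrist view shows the board's top edge at about (318,220), centred between the fingers at (260) and (380). Descending to grasp, then lifting along the slope.

carry_out --increments '[{"fingers":0.5,"translation":[-0.47,-0.04,-1.75],"twist":[0,0,0]},{"fingers":0.5,"translation":[-0.47,-0.04,-1.75],"twist":[0,0,0]},{"fingers":0.5,"translation":[-0.47,-0.04,-1.75],"twist":[0,0,0]},{"fingers":0.5,"translation":[-0.47,-0.04,-1.75],"twist":[0,0,0]},{"fingers":0.5,"translation":[-0.47,-0.04,-1.75],"twist":[0,0,0]},{"fingers":0,"translation":[0,0,0],"twist":[0,0,0]},{"fingers":0,"translation":[0,0,0],"twist":[0,0,0]},{"fingers":0,"translation":[0,0,0],"twist":[0,0,0]},{"fingers":0,"translation":[0,0,0],"twist":[0,0,0]},{"fingers":0,"translation":[0,0,0],"twist":[0,0,0]},{"fingers":0,"translation":[0,0,0],"twist":[0,0,0]}]' --force 30

```text
time: 9.4
position: [533.1, 16.8, 196.1]
orientation: [-2.05, -2.116, 0.269]
force: [0.8, -0.1, 1.5]
opening: 0.113
grip_force: 33.2
```

```bash
python3 - <<'E'
from h import *
to(*seat(149,145,-5,1),'grasp')
E
```

```text
grasp t 9.4 pos [533.1  16.8 196.1] | d cm [ 0.    0.09 -0.07] twist [-0.3  0.2  0.1] | 0.4 q [-0.18  0.24  0.15  1.74 -0.05  1.36] F [ 0.8 -0.1  1.5] op 0.113
```

carry_out --increments '[{"fingers":0,"translation":[0.26,0.01,0.97],"twist":[0,0,0]},{"fingers":0,"translation":[0.65,0.02,2.41],"twist":[0,0,0]},{"fingers":0,"translation":[0.78,0.03,2.9],"twist":[0,0,0]},{"fingers":0,"translation":[0.78,0.03,2.9],"twist":[0,0,0]},{"fingers":0,"translation":[0.78,0.03,2.9],"twist":[0,0,0]},{"fingers":0,"translation":[0.6,0.02,2.22],"twist":[0,0,0]}]'

```text
time: 10.0
position: [571.8, 18.3, 340.9]
orientation: [-2.051, -2.117, 0.268]
force: [0.5, 0.2, -0.2]
opening: 0.112
grip_force: 32.7
```

carry_out --increments '[{"fingers":0,"translation":[0,0,0],"twist":[1.94,0.065,7.24]},{"fingers":0,"translation":[0,0,0],"twist":[1.94,0.065,7.24]},{"fingers":0,"translation":[0,0,0],"twist":[1.94,0.065,7.24]},{"fingers":0,"translation":[0,0,0],"twist":[1.94,0.065,7.24]},{"fingers":0,"translation":[0,0,0],"twist":[1.94,0.065,7.24]},{"fingers":0,"translation":[0,0,0],"twist":[1.94,0.065,7.24]},{"fingers":0,"translation":[0,0,0],"twist":[1.94,0.065,7.24]},{"fingers":0,"translation":[0,0,0],"twist":[1.94,0.065,7.24]},{"fingers":0,"translation":[0,0,0],"twist":[1.94,0.065,7.24]},{"fingers":0,"translation":[0,0,0],"twist":[1.94,0.065,7.24]},{"fingers":0,"translation":[0,0,0],"twist":[1.94,0.065,7.24]},{"fingers":0,"translation":[0,0,0],"twist":[1.94,0.065,7.24]}]'

```text
time: 11.2
position: [571.5, 18.3, 339.0]
orientation: [0.053, -2.874, 0.001]
force: [0.8, -0.4, -0.6]
opening: 0.114
grip_force: 32.7
```

carry_out --increments '[{"fingers":0,"translation":[0,0,0],"twist":[1.94,0.065,7.24]},{"fingers":0,"translation":[0,0,0],"twist":[1.94,0.065,7.24]},{"fingers":0,"translation":[0,0,0],"twist":[1.94,0.065,7.24]},{"fingers":0,"translation":[0,0,0],"twist":[1.94,0.065,7.24]},{"fingers":0,"translation":[0,0,0],"twist":[1.94,0.065,7.24]},{"fingers":0,"translation":[0,0,0],"twist":[1.94,0.065,7.24]},{"fingers":0,"translation":[0,0,0],"twist":[1.94,0.065,7.24]},{"fingers":0,"translation":[0,0,0],"twist":[1.94,0.065,7.24]},{"fingers":0,"translation":[0,0,0],"twist":[1.94,0.065,7.24]},{"fingers":0,"translation":[0,0,0],"twist":[1.94,0.065,7.24]},{"fingers":0,"translation":[0,0,0],"twist":[1.94,0.065,7.24]},{"fingers":0,"translation":[0,0,0],"twist":[1.94,0.065,7.24]}]'

```text
time: 12.4
position: [571.5, 18.3, 339.1]
orientation: [2.114, -2.037, -0.266]
force: [1.2, -0.1, -0.7]
opening: 0.117
grip_force: 32.7
```

```bash
cat >> h.py <<'E'
def dots(n='scene'):
    d=shot(n); P=cloud(d); hsv=cv2.cvtColor(d['frame'],cv2.COLOR_BGR2HSV); H,S,V=[hsv[...,i].astype(int) for i in range(3)]
    inw=(P[...,0]>300)&(P[...,0]<680)&(abs(P[...,1])<460)&(P[...,2]>-10)&(P[...,2]<450)
    for c,m in {'red':((H<6)|(H>172))&(S>140)&(V>70),'green':(H>50)&(H<85)&(S>110)&(V>50)}.items():
        k,l,st,ce=cv2.connectedComponentsWithStats((m&inw).astype(np.uint8))
        for i in range(1,k):
            if st[i,4]>30:
                q=P[l==i]; print(n,c,'px',ce[i].round(0),'n',st[i,4],'mean',q.mean(0).round(0),'size',(q.max(0)-q.min(0)).round(0))
    z=P[...,2]; m=(z>160)&(z<212)&(P[...,0]>440)&(P[...,0]<600)&(P[...,1]>150)&(P[...,1]<460)
    if n=='top':
        k,l,st,ce=cv2.connectedComponentsWithStats(m.astype(np.uint8))
        for i in range(1,k):
            if st[i,4]>30: print('drainer top',st[i,4],np.median(P[l==i],0).round(0))
    return d
E
python3 - <<'E'
from h import *
dots(); dots('top')
to(*seat(149,145,-5,-1),'seat'); to(*seat(149,155,-7,-1),'preseat')
E
```

```text
scene red px [336. 153.] n 130 mean [551.  16. 283.] size [12. 38. 35.]
scene red px [302. 258.] n 264 mean [446.  10.  37.] size [19. 71. 48.]
scene green px [284. 201.] n 112 mean [503. 219.  97.] size [35.  9. 36.]
scene green px [239. 222.] n 132 mean [350. 185.  86.] size [33. 15. 35.]
scene green px [383. 331.] n 631 mean [ 456. -285.   37.] size [20. 69. 37.]
top green px [433. 226.] n 110 mean [ 460. -281.   45.] size [20. 66. 28.]
drainer top 104 [519. 399. 186.]
drainer top 89 [507. 281. 187.]
drainer top 86 [502. 222. 188.]
seat t 12.5 pos [571.5  18.3 339. ] | d cm [ -3.83  -0.06 -14.36] twist [ 0.3 -0.1 -0. ] | 0.4 q [-0.17  0.45  0.67  2.05 -0.06 -1.76] F [ 0.9  0.5 -1. ] op 0.112
preseat t 12.5 pos [571.5  18.3 339. ] | d cm [ -3.76  -0.06 -13.35] twist [ 0.3 -0.1 -0. ] | 0.4 q [-0.17  0.45  0.67  2.05 -0.06 -1.76] F [ 0.9  0.5 -1. ] op 0.112
```

Red dot now faces out (scene px 336,153). Lowering it back onto the middle place.

carry_out --increments '[{"fingers":0,"translation":[-0.63,-0.01,-2.23],"twist":[0,0,0]},{"fingers":0,"translation":[-0.63,-0.01,-2.23],"twist":[0,0,0]},{"fingers":0,"translation":[-0.63,-0.01,-2.23],"twist":[0,0,0]},{"fingers":0,"translation":[-0.63,-0.01,-2.23],"twist":[0,0,0]},{"fingers":0,"translation":[-0.63,-0.01,-2.23],"twist":[0,0,0]},{"fingers":0,"translation":[-0.62,-0.01,-2.2],"twist":[0,0,0]},{"fingers":0,"translation":[0,0,0],"twist":[0,0,0]}]'

```text
time: 13.2
position: [532.0, 18.0, 202.7]
orientation: [2.102, -2.044, -0.27]
force: [0.1, 0.6, -1.4]
opening: 0.116
grip_force: 33.7
```

```bash
python3 - <<'E'
from h import *
to(*seat(149,146,-5.3,-1),'seat')
E
```

```text
seat t 13.2 pos [532.   18.  202.7] | d cm [ 0.12 -0.03 -0.63] twist [ 0.4 -0.4  0.3] | 0.6 q [-0.18  0.25  0.18  1.76 -0.06 -1.77] F [ 0.1  0.6 -1.4] op 0.116
```

carry_out --increments '[{"fingers":0,"translation":[0.05,0,-0.3],"twist":[0.2,-0.2,0.1]},{"fingers":0,"translation":[0.05,0,-0.3],"twist":[0.2,-0.2,0.1]},{"fingers":0,"translation":[0,0,-0.1],"twist":[0,0,0]},{"fingers":0,"translation":[0,0,0],"twist":[0,0,0]}]'

```text
time: 13.6
position: [534.5, 17.5, 199.4]
orientation: [2.118, -2.045, -0.265]
force: [-5.2, -0.6, 3.2]
opening: 0.112
grip_force: 34.0
```

carry_out --increments '[{"fingers":0.3,"translation":[0,0,0],"twist":[0,0,0]},{"fingers":0.4,"translation":[0,0,0],"twist":[0,0,0]},{"fingers":0.4,"translation":[0,0,0],"twist":[0,0,0]},{"fingers":0.4,"translation":[0.26,0,0.97],"twist":[0,0,0]},{"fingers":0.4,"translation":[0.52,0.02,1.93],"twist":[0,0,0]},{"fingers":0.4,"translation":[0.78,0.03,2.9],"twist":[0,0,0]},{"fingers":0.4,"translation":[0.78,0.03,2.9],"twist":[0,0,0]},{"fingers":0.4,"translation":[0,0,1],"twist":[0,0,0]}]'

```text
time: 14.4
position: [559.3, 18.3, 298.3]
orientation: [2.121, -2.046, -0.261]
force: [0.1, -0.6, -0.1]
opening: 0.401
grip_force: 0.0
```

```bash
cat >> h.py <<'E'
RDr=Rn.from_euler('z',-5.45,degrees=True).as_matrix()
def drain(x,y,h,s=1): # x,y world of board centre, TCP at board height h
    return np.array([x,y,10+h],float), frame(np.array([0,0,-1.]),s*RDr[:,1])
E
python3 - <<'E'
from h import *
dots();d=dots('top')
P=cloud(d); z=P[...,2]; q=P[(z>212)&(z<245)&(P[...,0]>500)&(P[...,0]<600)&(P[...,1]>-30)&(P[...,1]<80)]; print('b3 top',len(q),q.mean(0).round(1) if len(q) else '', 'exp',(C+RB@[-5,149,180]).round(1))
to(*drain(502,222,240,1),'slot-90 s1'); to(*drain(502,222,240,-1),'slot-90 s-1')
E
```

```text
scene red px [323. 212.] n 116 mean [513.  17. 140.] size [10. 37. 37.]
scene red px [302. 258.] n 267 mean [446.  10.  37.] size [19. 71. 48.]
scene green px [284. 201.] n 111 mean [503. 219.  96.] size [36.  9. 36.]
scene green px [239. 222.] n 134 mean [350. 185.  87.] size [32. 15. 37.]
scene green px [383. 331.] n 633 mean [ 456. -285.   37.] size [20. 69. 39.]
top green px [433. 226.] n 110 mean [ 460. -281.   45.] size [19. 66. 27.]
drainer top 106 [519. 399. 186.]
drainer top 92 [507. 280. 187.]
drainer top 88 [502. 222. 187.]
b3 top 0  exp [542.2  17.9 229.2]
slot-90 s1 t 14.5 pos [558.8  18.3 296.6] | d cm [-5.68 20.37 -4.66] twist [-12.  -11.4 -96.9] | 98.3 q [-0.17  0.35  0.47  1.94 -0.05 -1.77] F [0.3 0.6 0.1] op 0.403
slot-90 s-1 t 14.5 pos [558.8  18.3 296.6] | d cm [-5.68 20.37 -4.66] twist [ 11.  -11.6  82. ] | 83.6 q [-0.17  0.35  0.47  1.94 -0.05 -1.77] F [0.3 0.6 0.1] op 0.403
```

carry_out --increments '[{"fingers":0.4,"translation":[-0.47,1.7,0],"twist":[-1,-0.95,-8.08]},{"fingers":0.4,"translation":[-0.47,1.7,0],"twist":[-1,-0.95,-8.08]},{"fingers":0.4,"translation":[-0.47,1.7,0],"twist":[-1,-0.95,-8.08]},{"fingers":0.4,"translation":[-0.47,1.7,0],"twist":[-1,-0.95,-8.08]},{"fingers":0.4,"translation":[-0.47,1.7,0],"twist":[-1,-0.95,-8.08]},{"fingers":0.4,"translation":[-0.47,1.7,-0.5],"twist":[-1,-0.95,-8.08]},{"fingers":0.4,"translation":[-0.47,1.7,-0.5],"twist":[-1,-0.95,-8.08]},{"fingers":0.4,"translation":[-0.47,1.7,-0.5],"twist":[-1,-0.95,-8.08]},{"fingers":0.4,"translation":[-0.47,1.7,-0.8],"twist":[-1,-0.95,-8.08]},{"fingers":0.4,"translation":[-0.47,1.7,-0.8],"twist":[-1,-0.95,-8.08]},{"fingers":0.4,"translation":[-0.47,1.7,-0.8],"twist":[-1,-0.95,-8.08]},{"fingers":0.4,"translation":[-0.47,1.7,-0.8],"twist":[-1,-0.95,-8.08]}]'

```text
time: 15.7
position: [500.6, 222.9, 246.2]
orientation: [0.159, 3.137, 0.003]
force: [-0.1, 0.4, -0.4]
opening: 0.401
grip_force: 0.0
```

```bash
python3 - <<'E'
from h import *
to(*drain(502,222,145,1),'slot-90 s1'); d=shot('wrist'); cv2.imwrite('pics/w3.png',d['frame'])
E
```

```text
slot-90 s1 t 15.7 pos [500.6 222.9 246.2] | d cm [ 0.14 -0.09 -9.12] twist [-0.1  0.1  0.4] | 0.4 q [ 0.18 -0.05 -0.04  1.59  0.    0.28] F [-0.1  0.4 -0.4] op 0.401
```

View pics/w3.png

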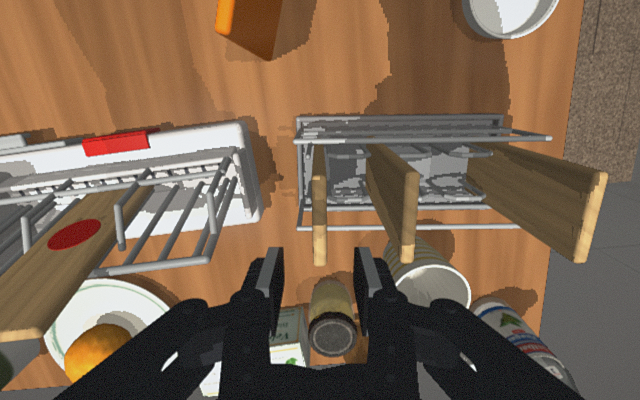

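The wrist view shows the slot -90 board at (319,220), centred between the fingers. The visible right-hand faces of the other two boards at (395,200) and (540,200) carry no dot, so their dots face left. In the dryer, board 3's red dot faces out at (76,233).

carry_out --increments '[{"fingers":0.4,"translation":[0.03,0,-2.3],"twist":[0,0,0]},{"fingers":0.4,"translation":[0.03,-0.05,-2.3],"twist":[0,0,0]},{"fingers":0.4,"translation":[0.04,0,-2.3],"twist":[0,0,0]},{"fingers":0.4,"translation":[0.04,0,-2.2],"twist":[0,0,0]},{"fingers":0,"translation":[0,0,0],"twist":[0,0,0]},{"fingers":0,"translation":[0,0,0],"twist":[0,0,0]},{"fingers":0,"translation":[0,0,0],"twist":[0,0,0]},{"fingers":0,"translation":[0,0,0],"twist":[0,0,0]},{"fingers":0,"translation":[0,0,0],"twist":[0,0,0]}]'

```text
time: 16.65
position: [503.4, 222.0, 157.9]
orientation: [0.15, 3.135, 0.004]
force: [-0.5, -0.0, -0.7]
opening: 0.114
grip_force: 33.3
```

carry_out --increments '[{"fingers":0,"translation":[0,0,1],"twist":[0,0,0]},{"fingers":0,"translation":[0,0,2.5],"twist":[0,0,0]},{"fingers":0,"translation":[0,0,3.5],"twist":[0,0,0]},{"fingers":0,"translation":[0,0,3.5],"twist":[0,0,0]},{"fingers":0,"translation":[0,0,3.5],"twist":[0,0,0]},{"fingers":0,"translation":[0,0,2],"twist":[0,0,0]}]'

```text
time: 17.25
position: [503.5, 222.1, 321.2]
orientation: [0.15, 3.132, 0.005]
force: [0.8, -0.0, -0.5]
opening: 0.112
grip_force: 33.3
```

```bash
python3 - <<'E'
from h import *
d=dots()
to(*seat(-148,290,-6.5,1),'pre'); print(seat(-148,290,-6.5,1)[0].round(1))
E
```

```text
scene red px [323. 212.] n 114 mean [513.  17. 140.] size [10. 36. 38.]
scene red px [302. 258.] n 268 mean [446.  10.  37.] size [21. 70. 46.]
scene green px [281. 146.] n 138 mean [505. 217. 262.] size [35. 10. 36.]
scene green px [239. 222.] n 133 mean [350. 185.  87.] size [33. 16. 37.]
scene green px [383. 331.] n 628 mean [ 456. -285.   37.] size [20. 69. 38.]
pre t 17.3 pos [504.1 222.1 323.6] | d cm [  7.51 -50.01   1.22] twist [-11.   12.5 -82.1] | 83.8 q [ 0.18 -0.02  0.14  1.72  0.    0.27] F [0.2 0.4 0.5] op 0.11
[ 579.2 -278.   335.8]
```

carry_out --increments '[{"fingers":0,"translation":[-1.05,-1.8,0.2],"twist":[0,0,-3]},{"fingers":0,"translation":[-1.05,-2.2,0.2],"twist":[0,0,-6]},{"fingers":0,"translation":[-1.05,-2.4,0.2],"twist":[0,0,-6.5]},{"fingers":0,"translation":[-1.05,-2.4,0.2],"twist":[0,0,-6.5]},{"fingers":0,"translation":[-1.05,-2.4,0.2],"twist":[0,0,-6.5]},{"fingers":0,"translation":[-1.05,-2.4,0.2],"twist":[0,0,-6.5]},{"fingers":0,"translation":[0,-2.8,0.2],"twist":[0,0,-6.5]},{"fingers":0,"translation":[0,-2.8,0.2],"twist":[0,0,-6.5]},{"fingers":0,"translation":[0,-2.8,0.2],"twist":[0,0,-6.5]},{"fingers":0,"translation":[0,-2.8,0.2],"twist":[0,0,-6.5]},{"fingers":0,"translation":[0,-2.8,0],"twist":[0,0,-6.5]},{"fingers":0,"translation":[0,-2.8,0],"twist":[0,0,-6.5]}]'

```text
time: 18.5
position: [439.8, -83.2, 337.5]
orientation: [2.012, 2.408, 0.002]
force: [0.2, 0.7, -0.9]
opening: 0.111
grip_force: 33.3
```

carry_out --increments '[{"fingers":0,"translation":[0,-2.4,0],"twist":[0,0,-3]},{"fingers":0,"translation":[0,-2.4,0],"twist":[0,0,-3]},{"fingers":0,"translation":[0,-2.4,0],"twist":[0,0,-3]},{"fingers":0,"translation":[0,-2.4,0],"twist":[0,0,0]},{"fingers":0,"translation":[0,-2.4,0],"twist":[0,0,0]},{"fingers":0,"translation":[0,-2.4,0],"twist":[0,0,0]},{"fingers":0,"translation":[0,-2.4,0],"twist":[0,0,0]},{"fingers":0,"translation":[1,-1.8,0],"twist":[0,0,0]},{"fingers":0,"translation":[2,-1.4,0],"twist":[0,0,0]},{"fingers":0,"translation":[2,-1,0],"twist":[0,0,0]},{"fingers":0,"translation":[0,0,0],"twist":[0,0,0]}]'

```text
time: 19.6
position: [491.2, -293.0, 335.8]
orientation: [2.191, 2.249, 0.002]
force: [-0.9, 0.5, -1.3]
opening: 0.113
grip_force: 33.3
```

```bash
python3 - <<'E'
from h import *
d=dots()
to(*seat(-148,290,-6.5,1),'pre')
E
```

```text
scene red px [323. 212.] n 117 mean [513.  17. 140.] size [12. 39. 35.]
scene red px [302. 258.] n 263 mean [445.  10.  37.] size [19. 69. 48.]
scene green px [409. 213.] n 325 mean [ 486. -295.  276.] size [ 4. 39. 39.]
scene green px [239. 222.] n 134 mean [350. 185.  86.] size [33. 14. 37.]
scene green px [383. 331.] n 630 mean [ 456. -285.   37.] size [20. 69. 38.]
pre t 19.6 pos [ 490.3 -292.3  336.3] | d cm [ 8.89  1.43 -0.05] twist [-0.4 15.1  0.4] | 15.1 q [-0.77  0.07  0.25  1.75  0.    0.78] F [-0.3  0.5 -1.8] op 0.114
```

carry_out --increments '[{"fingers":0,"translation":[1.9,0.28,0],"twist":[-0.1,3.8,0.1]},{"fingers":0,"translation":[2.35,0.38,0],"twist":[-0.1,3.8,0.1]},{"fingers":0,"translation":[2.35,0.38,0],"twist":[-0.1,3.8,0.1]},{"fingers":0,"translation":[2.35,0.38,0],"twist":[-0.1,3.8,0.1]},{"fingers":0,"translation":[0,0,0],"twist":[0,0,0]}]'

```text
time: 20.15
position: [571.7, -280.2, 333.5]
orientation: [-2.058, -2.131, 0.25]
force: [-0.7, -0.2, -3.6]
opening: 0.116
grip_force: 33.2
```

```bash
python3 - <<'E'
from h import *
to(*seat(-148,290,-6.5,1),'pre');to(*seat(-148,153,-6.5,1),'preseat')
E
```

```text
pre t 20.1 pos [ 571.7 -280.2  333.5] | d cm [0.75 0.22 0.23] twist [-0.3  1.4 -0.1] | 1.4 q [-0.6   0.63  0.92  2.05 -0.14  0.95] F [-0.7 -0.2 -3.6] op 0.116
preseat t 20.1 pos [ 571.7 -280.2  333.5] | d cm [ -2.79   0.1  -13.  ] twist [-0.3  1.4 -0.1] | 1.4 q [-0.6   0.63  0.92  2.05 -0.14  0.95] F [-0.7 -0.2 -3.6] op 0.116
```

carry_out --increments '[{"fingers":0,"translation":[-0.26,0.01,-1.8],"twist":[0,0,0]},{"fingers":0,"translation":[-0.4,0.02,-2.3],"twist":[-0.1,0.4,0]},{"fingers":0,"translation":[-0.4,0.02,-2.3],"twist":[-0.1,0.5,0]},{"fingers":0,"translation":[-0.4,0.02,-2.3],"twist":[-0.1,0.5,0]},{"fingers":0,"translation":[0,0,0],"twist":[0,0,0]}]'

```text
time: 20.65
position: [552.8, -278.9, 249.8]
orientation: [-2.052, -2.119, 0.278]
force: [-0.2, 0.6, -1.4]
opening: 0.115
grip_force: 33.3
```

```bash
python3 - <<'E'
from h import *
to(*seat(-148,153,-6.5,1),'preseat')
E
```

```text
preseat t 20.6 pos [ 552.8 -278.9  249.8] | d cm [-0.91 -0.02 -4.63] twist [0.1 0.2 0.1] | 0.2 q [-0.6   0.49  0.56  1.85 -0.15  0.95] F [-0.2  0.6 -1.4] op 0.115
```

carry_out --increments '[{"fingers":0,"translation":[-0.25,0,-1.6],"twist":[0,0,0]},{"fingers":0,"translation":[-0.33,0,-1.5],"twist":[0,0,0]},{"fingers":0,"translation":[-0.33,0,-1.5],"twist":[0,0.2,0]},{"fingers":0,"translation":[0.02,0,-0.3],"twist":[0,0,0]},{"fingers":0,"translation":[0.03,0,-0.2],"twist":[0,0,0]},{"fingers":0,"translation":[0,0,0],"twist":[0,0,0]}]'

```text
time: 21.25
position: [545.5, -280.0, 202.6]
orientation: [-2.053, -2.12, 0.282]
force: [-6.5, 0.3, 0.6]
opening: 0.116
grip_force: 33.3
```

```bash
python3 - <<'E'
from h import *
to(*seat(-148,148,-5,1),'seat')
E
```

```text
seat t 21.2 pos [ 545.5 -280.   202.6] | d cm [-0.16  0.08 -0.44] twist [0.3 0.1 0. ] | 0.3 q [-0.61  0.45  0.42  1.75 -0.16  0.95] F [-6.5  0.3  0.6] op 0.116
```

carry_out --increments '[{"fingers":0,"translation":[-0.1,0,-0.25],"twist":[0,0,0]},{"fingers":0,"translation":[-0.08,0,-0.25],"twist":[0,0,0]},{"fingers":0,"translation":[0,0,0],"twist":[0,0,0]}]'

```text
time: 21.55
position: [544.1, -280.4, 197.4]
orientation: [-2.053, -2.12, 0.283]
force: [-6.1, -0.3, 1.3]
opening: 0.112
grip_force: 33.4
```

carry_out --increments '[{"fingers":0.2,"translation":[0,0,0],"twist":[0,0,0]},{"fingers":0.4,"translation":[0,0,0],"twist":[0,0,0]},{"fingers":0.4,"translation":[0,0,0],"twist":[0,0,0]},{"fingers":0.4,"translation":[0.26,0,0.97],"twist":[0,0,0]},{"fingers":0.4,"translation":[0.52,0.02,1.93],"twist":[0,0,0]},{"fingers":0.4,"translation":[0.78,0.03,2.9],"twist":[0,0,0]},{"fingers":0.4,"translation":[0.52,0.02,2.9],"twist":[0,0,0]}]'

```text
time: 22.25
position: [565.5, -279.0, 283.6]
orientation: [-2.053, -2.12, 0.281]
force: [0.9, -0.4, 0.1]
opening: 0.399
grip_force: 0.0
```

```bash
python3 - <<'E'
from h import *
d=dots();dots('top'); cv2.imwrite('pics/s4.png',cv2.resize(d['frame'][130:390,230:530],None,fx=2.3,fy=2.3))
to(*drain(507,281,240,1),'slot-30 s1'); 
E
```

```text
scene red px [323. 212.] n 117 mean [513.  17. 140.] size [11. 40. 37.]
scene red px [302. 258.] n 264 mean [446.  10.  37.] size [20. 71. 50.]
scene green px [239. 222.] n 133 mean [350. 185.  86.] size [33. 16. 38.]
scene green px [414. 273.] n 288 mean [ 523. -283.  140.] size [11. 38. 38.]
scene green px [383. 331.] n 627 mean [ 456. -285.   37.] size [20. 69. 38.]
top red px [346. 231.] n 103 mean [450.  15.  46.] size [17. 67. 20.]
drainer top 103 [519. 399. 186.]
drainer top 88 [507. 281. 187.]
slot-30 s1 t 22.4 pos [ 566.8 -279.8  287.1] | d cm [-5.98 56.08 -3.71] twist [ 11.2 -11.3  82.2] | 83.8 q [-0.59  0.56  0.73  1.94 -0.15  0.96] F [0.2 0.2 0.2] op 0.398
```

View pics/s4.png

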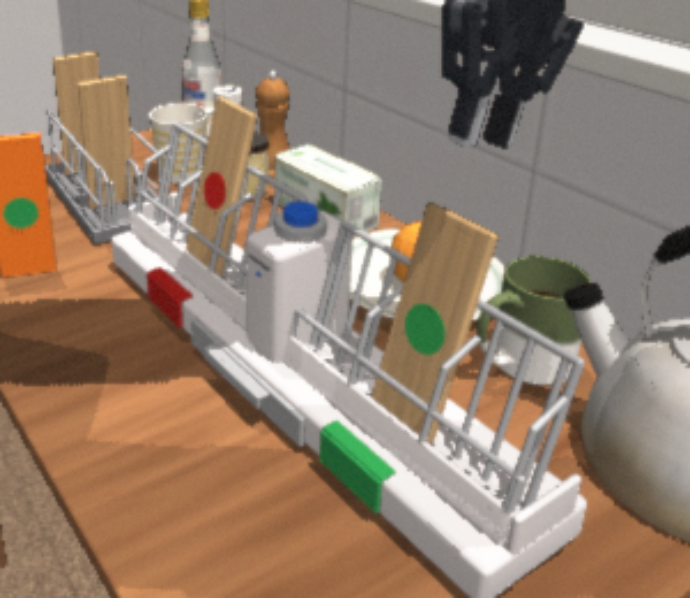

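Scene crop: board 3 leans with its red dot out at (213,190), the green board with its dot out at (425,330), and the tray is home. Next is the slot -30 board.

carry_out --increments '[{"fingers":0.4,"translation":[-0.37,3.5,0.2],"twist":[0.7,-0.7,5.14]},{"fingers":0.4,"translation":[-0.37,3.5,0.2],"twist":[0.7,-0.7,5.14]},{"fingers":0.4,"translation":[-0.37,3.5,0],"twist":[0.7,-0.7,5.14]},{"fingers":0.4,"translation":[-0.37,3.5,0],"twist":[0.7,-0.7,5.14]},{"fingers":0.4,"translation":[-0.37,3.5,0],"twist":[0.7,-0.7,5.14]},{"fingers":0.4,"translation":[-0.37,3.5,0],"twist":[0.7,-0.7,5.14]},{"fingers":0.4,"translation":[-0.37,3.5,0],"twist":[0.7,-0.7,5.14]},{"fingers":0.4,"translation":[-0.37,3.5,0],"twist":[0.7,-0.7,5.14]}]'

```text
time: 23.15
position: [535.3, 2.3, 286.3]
orientation: [-1.198, -2.795, 0.158]
force: [0.0, 1.2, 0.0]
opening: 0.405
grip_force: 0.0
```

carry_out --increments '[{"fingers":0.4,"translation":[-0.37,3.5,0],"twist":[0.7,-0.7,5.14]},{"fingers":0.4,"translation":[-0.37,3.5,0],"twist":[0.7,-0.7,5.14]},{"fingers":0.4,"translation":[-0.37,3.5,0],"twist":[0.7,-0.7,5.14]},{"fingers":0.4,"translation":[-0.37,3.5,-0.5],"twist":[0.7,-0.7,5.14]},{"fingers":0.4,"translation":[-0.37,3.5,-1],"twist":[0.7,-0.7,5.14]},{"fingers":0.4,"translation":[-0.37,3.5,-1],"twist":[0.7,-0.7,5.14]},{"fingers":0.4,"translation":[-0.37,3.5,-1],"twist":[0.7,-0.7,5.14]},{"fingers":0.4,"translation":[-0.37,3.5,-1],"twist":[0.7,-0.7,5.14]},{"fingers":0.4,"translation":[0,0,0],"twist":[0,0,0]}]'

```text
time: 24.05
position: [504.3, 283.9, 239.8]
orientation: [-0.138, -3.133, 0.009]
force: [0.3, -1.1, 0.3]
opening: 0.397
grip_force: 0.0
```

```bash
python3 - <<'E'
from h import *
to(*drain(507,281,145,1),'slot-30 s1'); d=dots('top')
# wrist check: board top edge location in world from wrist depth
w=shot('wrist'); P=cloud(w); z=P[...,2]; m=(z>178)&(z<197)&(abs(P[...,0]-507)<60)&(abs(P[...,1]-281)<40)
q=P[m]; print(len(q),q.mean(0).round(1),q.min(0).round(1),q.max(0).round(1))
E
```

```text
slot-30 s1 t 24.1 pos [504.3 283.9 239.8] | d cm [ 0.27 -0.29 -8.48] twist [ 0.3 -0.3 -0.4] | 0.6 q [ 0.29  0.05  0.06  1.58 -0.    0.38] F [ 0.3 -1.1  0.3] op 0.397
top red px [346. 231.] n 104 mean [451.  15.  46.] size [17. 67. 20.]
top green px [439. 206.] n 33 mean [ 523. -282.  142.] size [ 8. 34. 33.]
top green px [433. 226.] n 110 mean [ 460. -281.   45.] size [19. 67. 28.]
1469 [504.2 284.6 188.1] [474.3 277.2 178. ] [540.3 291.5 190.7]
```

carry_out --increments '[{"fingers":0.4,"translation":[0.06,-0.04,-2.1],"twist":[0,0,0]},{"fingers":0.4,"translation":[0.07,-0.04,-2.1],"twist":[0,0,0]},{"fingers":0.4,"translation":[0.07,-0.04,-2.1],"twist":[0,0,0]},{"fingers":0.4,"translation":[0.07,-0.04,-2.1],"twist":[0,0,-0.4]},{"fingers":0,"translation":[0,0,0],"twist":[0,0,0]},{"fingers":0,"translation":[0,0,0],"twist":[0,0,0]},{"fingers":0,"translation":[0,0,0],"twist":[0,0,0]},{"fingers":0,"translation":[0,0,0],"twist":[0,0,0]},{"fingers":0,"translation":[0,0,0],"twist":[0,0,0]}]'

```text
time: 25.05
position: [509.4, 279.4, 158.8]
orientation: [-0.159, -3.135, 0.009]
force: [-0.0, 3.0, -0.7]
opening: 0.116
grip_force: 29.4
```

carry_out --increments '[{"fingers":0,"translation":[0,0,1],"twist":[0,0,0]},{"fingers":0,"translation":[0,0,2.5],"twist":[0,0,0]},{"fingers":0,"translation":[0,0,3.5],"twist":[0,0,0]},{"fingers":0,"translation":[0,0,3.5],"twist":[0,0,0]},{"fingers":0,"translation":[0,0,3.5],"twist":[0,0,0]},{"fingers":0,"translation":[0,0,3],"twist":[0,0,0]}]'

```text
time: 25.65
position: [508.9, 278.7, 330.7]
orientation: [-0.16, -3.135, 0.011]
force: [0.2, 0.5, -1.3]
opening: 0.112
grip_force: 29.5
```

carry_out --increments '[{"fingers":0,"translation":[-0.4,-0.5,0],"twist":[0,0,8.1]},{"fingers":0,"translation":[-0.5,-1,0],"twist":[0,0,8.1]},{"fingers":0,"translation":[-0.5,-1,0],"twist":[0,0,8.1]},{"fingers":0,"translation":[-0.5,-1,0],"twist":[0,0,8.1]},{"fingers":0,"translation":[-0.5,-1,0],"twist":[0,0,8.1]},{"fingers":0,"translation":[-0.5,-1,0],"twist":[0,0,8.1]},{"fingers":0,"translation":[-0.5,-1,0],"twist":[0,0,8.1]},{"fingers":0,"translation":[-0.5,-1,0],"twist":[0,0,8.1]},{"fingers":0,"translation":[-0.5,-1,0],"twist":[0,0,8.1]},{"fingers":0,"translation":[-0.5,-1,0],"twist":[0,0,8.1]},{"fingers":0,"translation":[-0.5,-0.5,0],"twist":[0,0,8.1]},{"fingers":0,"translation":[0,0,0],"twist":[0,0,8.1]}]'

```text
time: 26.85
position: [454.4, 178.1, 329.0]
orientation: [-2.252, 2.187, -0.014]
force: [0.6, -0.1, -1.5]
opening: 0.116
grip_force: 29.4
```

```bash
python3 - <<'E'
from h import *
dots();dots('top')
to(*seat(67,290,-9,-1),'left near');to(*seat(229,290,-9,-1),'left far');to(*seat(-67,290,-9,-1),'right near')
E
```

```text
scene red px [268. 151.] n 66 mean [449. 176. 268.] size [ 5. 33. 37.]
scene red px [323. 212.] n 117 mean [513.  17. 140.] size [10. 38. 36.]
scene red px [302. 258.] n 265 mean [446.  10.  37.] size [20. 70. 50.]
scene green px [239. 222.] n 132 mean [350. 185.  87.] size [34. 14. 37.]
scene green px [414. 273.] n 285 mean [ 523. -283.  140.] size [12. 40. 38.]
scene green px [383. 331.] n 630 mean [ 456. -285.   37.] size [20. 68. 37.]
top red px [345. 231.] n 103 mean [450.  15.  46.] size [17. 67. 26.]
top green px [439. 206.] n 33 mean [ 523. -282.  141.] size [ 9. 36. 31.]
top green px [433. 226.] n 109 mean [ 460. -281.   46.] size [19. 67. 24.]
drainer top 105 [519. 399. 187.]
left near t 26.9 pos [454.8 178.6 328.7] | d cm [ 11.48 -24.18   0.77] twist [-0.2 15.5  0.4] | 15.5 q [ 0.11 -0.19 -0.01  1.74 -0.01 -1.49] F [ 0.1 -0.4 -0.9] op 0.114
left far t 26.9 pos [454.8 178.6 328.7] | d cm [10.94 -7.99  0.77] twist [-0.2 15.5  0.4] | 15.5 q [ 0.11 -0.19 -0.01  1.74 -0.01 -1.49] F [ 0.1 -0.4 -0.9] op 0.114
right near t 26.9 pos [454.8 178.6 328.7] | d cm [ 11.93 -37.57   0.77] twist [-0.2 15.5  0.4] | 15.5 q [ 0.11 -0.19 -0.01  1.74 -0.01 -1.49] F [ 0.1 -0.4 -0.9] op 0.114
```

Red dot on this one, facing out (scene px 268,151). It goes in the left far place.

carry_out --increments '[{"fingers":0,"translation":[0,-1.5,0.2],"twist":[0,0,0.1]},{"fingers":0,"translation":[0,-2.2,0.3],"twist":[0,0,0.1]},{"fingers":0,"translation":[0,-2.2,0.3],"twist":[0,0,0.1]},{"fingers":0,"translation":[1.5,-1.5,0.3],"twist":[0,2.5,0.1]},{"fingers":0,"translation":[2.4,-0.3,0],"twist":[0,3.5,0]},{"fingers":0,"translation":[2.4,-0.2,0],"twist":[0,3.5,0]},{"fingers":0,"translation":[2.4,-0.1,0],"twist":[0,3.5,0]},{"fingers":0,"translation":[2.2,0,0],"twist":[-0.2,2.5,0]},{"fingers":0,"translation":[0,0,0],"twist":[0,0,0]}]'

```text
time: 27.85
position: [566.1, 98.3, 332.1]
orientation: [2.101, -2.047, -0.28]
force: [0.2, -0.1, -2.8]
opening: 0.115
grip_force: 29.9
```

```bash
python3 - <<'E'
from h import *
to(*seat(229,290,-9,-1),'left far');to(*seat(229,200,-8,-1),'mid');to(*seat(229,154,-7,-1),'preseat')
E
```

```text
left far t 27.9 pos [566.1  98.3 332.1] | d cm [-0.2   0.04  0.43] twist [ 0.  -0.6  0.4] | 0.7 q [-0.05  0.46  0.68  2.05 -0.02 -1.64] F [ 0.2 -0.1 -2.8] op 0.115
mid t 27.9 pos [566.1  98.3 332.1] | d cm [-2.43 -0.03 -8.28] twist [ 0.  -0.6  0.4] | 0.7 q [-0.05  0.46  0.68  2.05 -0.02 -1.64] F [ 0.2 -0.1 -2.8] op 0.115
preseat t 27.9 pos [566.1  98.3 332.1] | d cm [ -3.52  -0.07 -12.75] twist [ 0.  -0.6  0.4] | 0.7 q [-0.05  0.46  0.68  2.05 -0.02 -1.64] F [ 0.2 -0.1 -2.8] op 0.115
```

carry_out --increments '[{"fingers":0,"translation":[-0.6,0,-1.9],"twist":[0,-0.3,0.2]},{"fingers":0,"translation":[-0.6,0,-2.1],"twist":[0,-0.3,0.2]},{"fingers":0,"translation":[-0.6,0,-2.1],"twist":[0,0,0]},{"fingers":0,"translation":[-0.6,0,-2.2],"twist":[0,0,0]},{"fingers":0,"translation":[-0.55,0,-2.2],"twist":[0,0,0]},{"fingers":0,"translation":[-0.57,0,-2.2],"twist":[0,0,0]},{"fingers":0,"translation":[0,0,0],"twist":[0,0,0]}]'

```text
time: 28.55
position: [525.8, 99.3, 210.2]
orientation: [2.121, -2.047, -0.261]
force: [-0.7, 0.5, -0.6]
opening: 0.113
grip_force: 29.9
```

```bash
python3 - <<'E'
from h import *
to(*seat(229,148.5,-5.5,-1),'seat')
E
```

```text
seat t 28.6 pos [525.8  99.3 210.2] | d cm [ 0.51 -0.17 -1.13] twist [ 0.   0.4 -0.1] | 0.4 q [-0.05  0.24  0.18  1.77 -0.02 -1.65] F [-0.7  0.5 -0.6] op 0.113
```

carry_out --increments '[{"fingers":0,"translation":[0.25,-0.1,-0.4],"twist":[0,0.4,0]},{"fingers":0,"translation":[0.2,-0.07,-0.4],"twist":[0,0,0]},{"fingers":0,"translation":[0.05,0,-0.35],"twist":[0,0,0]},{"fingers":0,"translation":[0,0,0],"twist":[0,0,0]}]'

```text
time: 28.95
position: [532.3, 97.3, 200.9]
orientation: [2.119, -2.042, -0.267]
force: [-6.7, -0.7, 1.5]
opening: 0.114
grip_force: 29.9
```

```bash
python3 - <<'E'
from h import *
to(*seat(229,148.5,-5.5,-1),'seat')
E
```

```text
seat t 28.9 pos [532.3  97.3 200.9] | d cm [-0.14  0.04 -0.2 ] twist [-0.   0.1 -0.2] | 0.2 q [-0.05  0.26  0.19  1.76 -0.02 -1.65] F [-6.7 -0.7  1.5] op 0.114
```

Contact with the backrest. I'll ease down and release.

carry_out --increments '[{"fingers":0,"translation":[-0.1,0,-0.15],"twist":[0,0,0]},{"fingers":0,"translation":[-0.03,0,-0.1],"twist":[0,0,0]},{"fingers":0.2,"translation":[0,0,0],"twist":[0,0,0]},{"fingers":0.4,"translation":[0,0,0],"twist":[0,0,0]},{"fingers":0.4,"translation":[0,0,0],"twist":[0,0,0]},{"fingers":0.4,"translation":[0.26,0,0.97],"twist":[0,0,0]},{"fingers":0.4,"translation":[0.52,0.02,1.93],"twist":[0,0,0]},{"fingers":0.4,"translation":[0.78,0.03,2.9],"twist":[0,0,0]},{"fingers":0.4,"translation":[0.52,0.02,2.9],"twist":[0,0,0]}]'

```text
time: 29.85
position: [552.7, 98.2, 286.3]
orientation: [2.121, -2.042, -0.266]
force: [-0.0, -0.3, 0.6]
opening: 0.401
grip_force: 0.0
```

```bash
python3 - <<'E'
from h import *
dots();dots('top')
to(*drain(519,400,240,1),'slot+90 s1');to(*drain(519,400,240,-1),'slot+90 s-1')
E
```

```text
scene red px [306. 201.] n 91 mean [510.  95. 141.] size [12. 37. 35.]
scene red px [323. 212.] n 117 mean [513.  17. 140.] size [11. 40. 37.]
scene red px [302. 258.] n 264 mean [446.  10.  37.] size [19. 69. 50.]
scene green px [239. 222.] n 132 mean [351. 185.  86.] size [33. 16. 38.]
scene green px [414. 273.] n 285 mean [ 523. -283.  140.] size [13. 37. 37.]
scene green px [383. 331.] n 630 mean [ 456. -285.   37.] size [20. 69. 36.]
top red px [348. 231.] n 75 mean [451.   5.  46.] size [17. 47. 22.]
top green px [439. 206.] n 33 mean [ 523. -282.  141.] size [ 8. 40. 38.]
top green px [433. 226.] n 110 mean [ 460. -281.   46.] size [20. 66. 29.]
drainer top 104 [519. 400. 186.]
slot+90 s1 t 29.9 pos [554.1  98.1 289.3] | d cm [-3.51 30.19 -3.93] twist [-11.9 -11.2 -97.1] | 98.4 q [-0.05  0.35  0.46  1.93 -0.02 -1.65] F [-0.1  0.8  0.5] op 0.395
slot+90 s-1 t 29.9 pos [554.1  98.1 289.3] | d cm [-3.51 30.19 -3.93] twist [ 10.8 -11.5  81.9] | 83.4 q [-0.05  0.35  0.46  1.93 -0.02 -1.65] F [-0.1  0.8  0.5] op 0.395
```

carry_out --increments '[{"fingers":0.4,"translation":[-0.29,2.5,0],"twist":[-1,-0.93,-8.1]},{"fingers":0.4,"translation":[-0.29,2.5,0],"twist":[-1,-0.93,-8.1]},{"fingers":0.4,"translation":[-0.29,2.5,0],"twist":[-1,-0.93,-8.1]},{"fingers":0.4,"translation":[-0.29,2.5,0],"twist":[-1,-0.93,-8.1]},{"fingers":0.4,"translation":[-0.29,2.5,0],"twist":[-1,-0.93,-8.1]},{"fingers":0.4,"translation":[-0.29,2.5,0],"twist":[-1,-0.93,-8.1]},{"fingers":0.4,"translation":[-0.29,2.5,-0.5],"twist":[-1,-0.93,-8.1]},{"fingers":0.4,"translation":[-0.29,2.5,-0.5],"twist":[-1,-0.93,-8.1]},{"fingers":0.4,"translation":[-0.29,2.5,-0.8],"twist":[-1,-0.93,-8.1]},{"fingers":0.4,"translation":[-0.29,2.5,-0.8],"twist":[-1,-0.93,-8.1]},{"fingers":0.4,"translation":[-0.29,2.5,-0.8],"twist":[-1,-0.93,-8.1]},{"fingers":0.4,"translation":[-0.29,2.5,-0.5],"twist":[-1,-0.93,-8.1]}]'

```text
time: 31.15
position: [517.2, 399.1, 245.4]
orientation: [0.163, 3.137, 0.008]
force: [0.3, -0.2, -0.1]
opening: 0.404
grip_force: 0.0
```

```bash
python3 - <<'E'
from h import *
to(*drain(519,400,147,1),'slot+90 s1')
w=shot('wrist'); P=cloud(w); z=P[...,2]; m=(z>178)&(z<197)&(abs(P[...,0]-519)<60)&(abs(P[...,1]-400)<40)
q=P[m]; print(len(q),q.mean(0).round(1),q.min(0).round(1),q.max(0).round(1))
E
```

```text
slot+90 s1 t 31.1 pos [517.2 399.1 245.4] | d cm [ 0.18  0.09 -8.84] twist [-0.3  0.   0.5] | 0.6 q [0.46 0.27 0.31 1.61 0.   0.56] F [ 0.3 -0.2 -0.1] op 0.404
1407 [516.5 403.9 188.1] [486.8 396.9 178.2] [552.  410.8 191. ]
```

carry_out --increments '[{"fingers":0.4,"translation":[0.05,0,-2.2],"twist":[0,0,0]},{"fingers":0.4,"translation":[0.05,0,-2.2],"twist":[0,0,0.2]},{"fingers":0.4,"translation":[0.05,0,-2.2],"twist":[0,0,0.2]},{"fingers":0.4,"translation":[0.05,0,-2.2],"twist":[0,0,0]},{"fingers":0,"translation":[0,0,0],"twist":[0,0,0]},{"fingers":0,"translation":[0,0,0],"twist":[0,0,0]},{"fingers":0,"translation":[0,0,0],"twist":[0,0,0]},{"fingers":0,"translation":[0,0,0],"twist":[0,0,0]},{"fingers":0,"translation":[0,0,0],"twist":[0,0,0]}]'

```text
time: 32.1
position: [520.0, 398.4, 158.8]
orientation: [0.142, 3.138, 0.01]
force: [-0.3, 0.2, -0.7]
opening: 0.11
grip_force: 35.6
```

carry_out --increments '[{"fingers":0,"translation":[0,0,1],"twist":[0,0,0]},{"fingers":0,"translation":[0,0,2.5],"twist":[0,0,0]},{"fingers":0,"translation":[0,0,3.5],"twist":[0,0,0]},{"fingers":0,"translation":[0,0,3.5],"twist":[0,0,0]},{"fingers":0,"translation":[0,0,3.5],"twist":[0,0,0]},{"fingers":0,"translation":[0,0,3.5],"twist":[0,0,0]}]'

```text
time: 32.7
position: [519.3, 398.0, 335.4]
orientation: [0.142, 3.138, 0.01]
force: [-0.1, 0.6, -0.6]
opening: 0.11
grip_force: 35.6
```

carry_out --increments '[{"fingers":0,"translation":[-0.5,-1,0],"twist":[0,0,8.1]},{"fingers":0,"translation":[-0.6,-2,0],"twist":[0,0,8.1]},{"fingers":0,"translation":[-0.6,-2,0],"twist":[0,0,8.1]},{"fingers":0,"translation":[-0.6,-2,0],"twist":[0,0,8.1]},{"fingers":0,"translation":[-0.6,-2,0],"twist":[0,0,8.1]},{"fingers":0,"translation":[-0.6,-2,0],"twist":[0,0,8.1]},{"fingers":0,"translation":[-0.6,-2,0],"twist":[0,0,8.1]},{"fingers":0,"translation":[-0.6,-2,0],"twist":[0,0,8.1]},{"fingers":0,"translation":[-0.6,-2,0],"twist":[0,0,8.1]},{"fingers":0,"translation":[-0.6,-2,0],"twist":[0,0,8.1]},{"fingers":0,"translation":[-0.5,-2,0],"twist":[0,0,8.1]},{"fingers":0,"translation":[0,0,0],"twist":[0,0,8.1]}]'

```text
time: 33.9
position: [455.2, 186.5, 334.3]
orientation: [2.262, -2.175, -0.003]
force: [1.1, 0.7, -1.6]
opening: 0.115
grip_force: 35.6
```

```bash
python3 - <<'E'
from h import *
dots();dots('top')
to(*seat(67,290,-9,-1),'left near');to(*seat(-67,290,-9,-1),'right near')
E
```

```text
scene red px [306. 201.] n 92 mean [510.  95. 141.] size [11. 40. 38.]
scene red px [323. 212.] n 115 mean [513.  17. 140.] size [11. 38. 36.]
scene red px [302. 258.] n 269 mean [446.  10.  37.] size [20. 69. 50.]
scene green px [267. 148.] n 68 mean [449. 187. 274.] size [ 3. 32. 36.]
scene green px [239. 222.] n 132 mean [350. 185.  86.] size [32. 17. 36.]
scene green px [414. 273.] n 286 mean [ 523. -283.  140.] size [11. 40. 40.]
scene green px [383. 331.] n 631 mean [ 456. -285.   37.] size [20. 70. 39.]
top red px [345. 212.] n 31 mean [512.  17. 141.] size [ 8. 35. 41.]
top red px [346. 231.] n 105 mean [450.  15.  45.] size [17. 67. 21.]
top green px [439. 206.] n 32 mean [ 523. -282.  141.] size [ 8. 35. 38.]
top green px [433. 226.] n 110 mean [ 460. -281.   46.] size [19. 66. 24.]
left near t 34.0 pos [455.6 187.7 334. ] | d cm [ 11.4  -25.09   0.24] twist [-0.5 14.8 -0.2] | 14.8 q [ 0.12 -0.16  0.02  1.76 -0.   -1.48] F [ 0.4 -0.1 -0.8] op 0.11
right near t 34.0 pos [455.6 187.7 334. ] | d cm [ 11.85 -38.48   0.24] twist [-0.5 14.8 -0.2] | 14.8 q [ 0.12 -0.16  0.02  1.76 -0.   -1.48] F [ 0.4 -0.1 -0.8] op 0.11
```

Green dot on this one, facing out (scene px 267,148). It goes in the right near place.

carry_out --increments '[{"fingers":0,"translation":[-0.3,-1.5,0],"twist":[0,0,0]},{"fingers":0,"translation":[-0.3,-2.7,0],"twist":[0,0,0]},{"fingers":0,"translation":[-0.3,-3,0],"twist":[0,0,0]},{"fingers":0,"translation":[0,-3,0],"twist":[0,0,0]},{"fingers":0,"translation":[0,-3,0],"twist":[0,0,0]},{"fingers":0,"translation":[0,-3,0],"twist":[0,0,0]},{"fingers":0,"translation":[0,-3,0],"twist":[0,0,0]},{"fingers":0,"translation":[0,-3,0],"twist":[0,0,0]},{"fingers":0,"translation":[0,-3,0],"twist":[0,0,0]},{"fingers":0,"translation":[0,-3,0],"twist":[0,0,0]},{"fingers":0,"translation":[0,-3,0],"twist":[0,0,0]},{"fingers":0,"translation":[0,-3,0],"twist":[0,0,0]}]'

```text
time: 35.2
position: [446.7, -154.8, 333.5]
orientation: [2.252, -2.184, -0.004]
force: [-0.1, -0.7, -0.4]
opening: 0.111
grip_force: 35.7
```

carry_out --increments '[{"fingers":0,"translation":[0.2,-2.2,0],"twist":[0,0,0]},{"fingers":0,"translation":[0.5,-1.5,0],"twist":[0,0,0]},{"fingers":0,"translation":[1,-0.5,0],"twist":[0,0,0]},{"fingers":0,"translation":[0,0,0],"twist":[0,0,0]}]'

```text
time: 35.6
position: [464.2, -196.3, 332.8]
orientation: [2.252, -2.184, -0.006]
force: [-0.2, 0.4, -1.3]
opening: 0.112
grip_force: 35.7
```

```bash
python3 - <<'E'
from h import *
to(*seat(-67,265,-10,-1),'right near')
E
```

```text
right near t 35.6 pos [ 464.2 -196.3  332.8] | d cm [10.25 -0.1  -2.02] twist [-0.4 14.7  0.2] | 14.7 q [-0.66 -0.13  0.05  1.76 -0.   -2.26] F [-0.2  0.4 -1.3] op 0.112
```

carry_out --increments '[{"fingers":0,"translation":[1,0,0],"twist":[-0.1,3,0.1]},{"fingers":0,"translation":[2,0,0],"twist":[-0.1,3,0.1]},{"fingers":0,"translation":[2.3,0,-0.4],"twist":[-0.1,3,0]},{"fingers":0,"translation":[2.3,0,-0.6],"twist":[-0.1,3,0]},{"fingers":0,"translation":[2.3,0,-1],"twist":[0,2.7,0]},{"fingers":0,"translation":[0.3,0,0],"twist":[0,0,0]},{"fingers":0,"translation":[0,0,0],"twist":[0,0,0]}]'

```text
time: 36.3
position: [565.9, -195.1, 311.5]
orientation: [2.119, -2.039, -0.274]
force: [0.6, -0.1, -0.1]
opening: 0.112
grip_force: 35.7
```

```bash
python3 - <<'E'
from h import *
to(*seat(-67,265,-10,-1),'right near');to(*seat(-67,156,-7,-1),'preseat')
E
```

```text
right near t 36.3 pos [ 565.9 -195.1  311.5] | d cm [ 0.07 -0.22  0.1 ] twist [-0.2 -0.1 -0.3] | 0.3 q [-0.48  0.49  0.68  1.99 -0.13 -2.08] F [ 0.6 -0.1 -0.1] op 0.112
preseat t 36.3 pos [ 565.9 -195.1  311.5] | d cm [ -2.46  -0.31 -10.5 ] twist [-0.2 -0.1 -0.3] | 0.3 q [-0.48  0.49  0.68  1.99 -0.13 -2.08] F [ 0.6 -0.1 -0.1] op 0.112
```

carry_out --increments '[{"fingers":0,"translation":[-0.48,-0.1,-2],"twist":[0,0,0]},{"fingers":0,"translation":[-0.48,-0.1,-2],"twist":[0,0,-0.2]},{"fingers":0,"translation":[-0.48,-0.1,-2],"twist":[0,0,0]},{"fingers":0,"translation":[-0.48,0,-2],"twist":[0,0,0]},{"fingers":0,"translation":[-0.48,0,-2],"twist":[0,0,0]},{"fingers":0,"translation":[-0.1,0,-0.5],"twist":[0,0,0]},{"fingers":0,"translation":[0,0,0],"twist":[0,0,0]}]'

```text
time: 37.0
position: [539.9, -198.7, 209.7]
orientation: [2.116, -2.045, -0.269]
force: [0.2, -0.1, -0.5]
opening: 0.112
grip_force: 35.7
```

```bash
python3 - <<'E'
from h import *
to(*seat(-67,148.5,-5.5,-1),'seat')
E
```

```text
seat t 37.0 pos [ 539.9 -198.7  209.7] | d cm [ 0.09  0.05 -1.08] twist [-0.   0.1 -0. ] | 0.1 q [-0.51  0.35  0.31  1.76 -0.13 -2.1 ] F [ 0.2 -0.1 -0.5] op 0.112
```

carry_out --increments '[{"fingers":0,"translation":[0.05,0,-0.4],"twist":[0,0,0]},{"fingers":0,"translation":[0.05,0.05,-0.4],"twist":[0,0,0]},{"fingers":0,"translation":[-0.05,0,-0.25],"twist":[0,0,0]},{"fingers":0,"translation":[-0.03,0,-0.1],"twist":[0,0,0]},{"fingers":0,"translation":[0,0,0],"twist":[0,0,0]}]'

```text
time: 37.5
position: [541.4, -198.4, 197.4]
orientation: [2.117, -2.044, -0.269]
force: [0.9, 1.2, 5.5]
opening: 0.111
grip_force: 36.7
```

carry_out --increments '[{"fingers":0.2,"translation":[0,0,0],"twist":[0,0,0]},{"fingers":0.4,"translation":[0,0,0],"twist":[0,0,0]},{"fingers":0.4,"translation":[0,0,0],"twist":[0,0,0]},{"fingers":0.4,"translation":[0.26,0,0.97],"twist":[0,0,0]},{"fingers":0.4,"translation":[0.52,0.02,1.93],"twist":[0,0,0]},{"fingers":0.4,"translation":[0.78,0.03,2.9],"twist":[0,0,0]},{"fingers":0.4,"translation":[0.52,0.02,2.9],"twist":[0,0,0]}]'

```text
time: 38.2
position: [561.7, -197.4, 284.6]
orientation: [2.117, -2.043, -0.272]
force: [-0.2, 0.2, 0.2]
opening: 0.401
grip_force: 0.0
```

```bash
python3 - <<'E'
from h import *
d=dots();dots('top'); cv2.imwrite('pics/s5.png',cv2.resize(d['frame'][130:390,230:530],None,fx=2.3,fy=2.3))
R=frame(np.array([0,0,-1.]),-RD[:,0]); to(np.array([512.5,-131.5,230]),R,'button')
E
```

```text
scene red px [306. 201.] n 93 mean [510.  95. 141.] size [11. 37. 35.]
scene red px [323. 212.] n 116 mean [513.  17. 140.] size [12. 42. 37.]
scene red px [302. 258.] n 266 mean [446.  10.  37.] size [20. 70. 49.]
scene green px [239. 222.] n 132 mean [350. 185.  86.] size [33. 17. 35.]
scene green px [382. 252.] n 212 mean [ 520. -198.  140.] size [11. 38. 36.]
scene green px [414. 273.] n 287 mean [ 523. -283.  140.] size [12. 37. 38.]
scene green px [383. 331.] n 626 mean [ 456. -285.   37.] size [20. 69. 38.]
top red px [345. 212.] n 31 mean [512.  17. 142.] size [ 9. 35. 31.]
top red px [346. 231.] n 104 mean [450.  14.  46.] size [17. 67. 22.]
button t 38.3 pos [ 563.  -198.1  287.9] | d cm [-5.05  6.66 -5.79] twist [  0.6 -14.7  -0.1] | 14.7 q [-0.49  0.45  0.58  1.92 -0.13 -2.08] F [-0.1 -0.5 -0. ] op 0.405
```

View pics/s5.png

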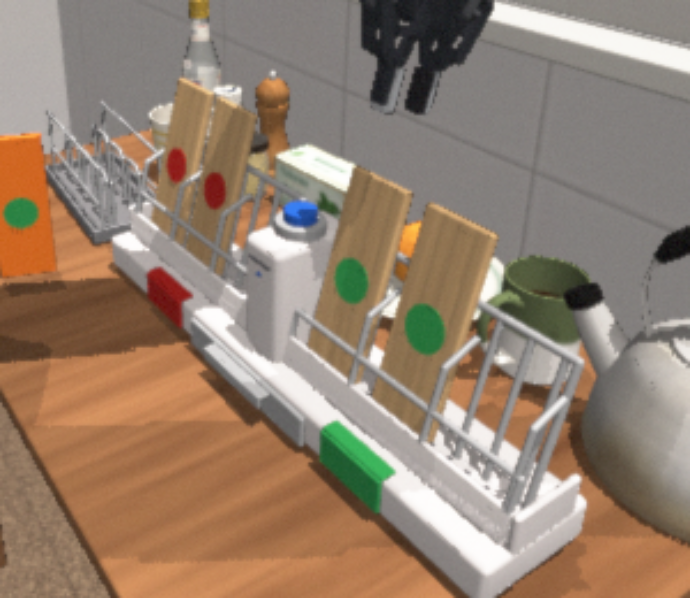

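All four boards lean with dots out: red at (177,165) and (214,190), green at (351,281) and (425,329). The drainer is empty and the tray is in. I'll quickly check flatness and the tray by depth.

```bash
cat >> h.py <<'E'
def check():
    d=shot('scene'); P=cloud(d); q=P.reshape(-1,3); c=cv2.cvtColor(d['frame'],cv2.COLOR_BGR2HSV).reshape(-1,3).astype(int)
    L=(q-C)@RB; wood=(c[:,0]>8)&(c[:,0]<26)&(c[:,1]>60)
    for y0 in (229,148,67,-67,-148,-229):
        b=L[wood&(abs(L[:,1]-y0)<31)&(abs(L[:,0]+10)<14)&(L[:,2]>50)&(L[:,2]<190)]
        if len(b)<80: print(y0,'none',len(b)); continue
        a=b
        for _ in range(6):
            A=np.c_[a[:,2],a[:,1]-y0,np.ones(len(a))]; k,*_=np.linalg.lstsq(A,a[:,0],rcond=None); r=a[:,0]-A@k; a=a[abs(r)<max(1.5,2*r.std())]
        print(y0,len(a),'face x at z=90: %.1f'%(k@[90,0,1]),'pitch %.1f yaw %.1f deg'%tuple(np.degrees(k[:2])),'top z %.0f'%np.percentile(a[:,2],99.5),'y',np.percentile(a[:,1],[1,99]).round(0))
    T=(q-O)@RD; b=T[(abs(T[:,1])<40)&(T[:,2]>24)&(T[:,2]<36)&(T[:,0]>-125)&(T[:,0]<-52)]; print('lip face x',np.percentile(b[:,0],[2,20,50]).round(1),len(b))
    z=T[(abs(T[:,1])<14)&(abs(T[:,0]-11)<14)&(T[:,2]>165)&(T[:,2]<195)]; print('button top z',np.percentile(z[:,2],[50,95]).round(1),'xy',z.mean(0).round(1),len(z))
E
python3 -c "
from h import *
check()"
```

```text
229 470 face x at z=90: -10.0 pitch 0.4 yaw 0.1 deg top z 180 y [198. 258.]
148 602 face x at z=90: -9.8 pitch 0.2 yaw -0.2 deg top z 180 y [118. 178.]
67 none 11
-67 1120 face x at z=90: -9.5 pitch 0.1 yaw -0.1 deg top z 180 y [-97. -37.]
-148 1457 face x at z=90: -9.4 pitch 0.1 yaw 0.3 deg top z 180 y [-178. -119.]
-229 none 9
lip face x [-69.4 -68.7 -68.2] 95
button top z [182.8 184.4] xy [  7.2  -3.6 180.5] 129
```

carry_out --increments '[{"fingers":0,"translation":[-1,1,0.5],"twist":[0.1,-2.5,0]},{"fingers":0,"translation":[-1,1.3,0],"twist":[0.1,-2.5,0]},{"fingers":0,"translation":[-1,1.5,0],"twist":[0.1,-2.5,0]},{"fingers":0,"translation":[-1,1.5,0],"twist":[0.1,-2.5,0]},{"fingers":0,"translation":[-1,1.36,-1],"twist":[0.1,-2.5,0]},{"fingers":0,"translation":[-0.05,0,-2],"twist":[0.1,-2.2,0]},{"fingers":0,"translation":[0,0,-2],"twist":[0,0,0]},{"fingers":0,"translation":[0,0,0],"twist":[0,0,0]}]'

```text
time: 39.15
position: [509.4, -130.2, 235.3]
orientation: [2.259, -2.18, -0.016]
force: [-0.9, 0.0, 0.2]
opening: -0.0
grip_force: 0.0
```

```bash
python3 - <<'E'
from h import *
R=frame(np.array([0,0,-1.]),-RD[:,0]); to(np.array([512.5,-131.5,190]),R,'button')
E
```

```text
button t 39.1 pos [ 509.4 -130.2  235.3] | d cm [ 0.31 -0.13 -4.53] twist [-0.3 -0.5 -0.1] | 0.6 q [-0.5  -0.11 -0.11  1.58  0.   -2.11] F [-0.9  0.   0.2] op -0.0
```

carry_out --increments '[{"fingers":0,"translation":[0.15,-0.1,-2.2],"twist":[0,0,0]},{"fingers":0,"translation":[0.15,0,-2.3],"twist":[0,0,0]},{"fingers":0,"translation":[0,0,-0.5],"twist":[0,0,0]},{"fingers":0,"translation":[0,0,-0.5],"twist":[0,0,0]},{"fingers":0,"translation":[0,0,0],"twist":[0,0,0]}]'

```text
time: 39.65
position: [514.2, -132.1, 183.8]
orientation: [2.26, -2.18, -0.01]
force: [-0.2, -0.2, 0.2]
opening: 0.001
grip_force: 0.0
```

carry_out --increments '[{"fingers":0,"translation":[0,0,-0.3],"twist":[0,0,0]},{"fingers":0,"translation":[0,0,-0.3],"twist":[0,0,0]},{"fingers":0,"translation":[0,0,-0.2],"twist":[0,0,0]},{"fingers":0,"translation":[0,0,0],"twist":[0,0,0]}]'

```text
time: 40.05
position: [514.6, -132.3, 176.1]
orientation: [2.26, -2.181, -0.007]
force: [0.4, -0.2, 5.1]
opening: -0.001
grip_force: 2.4
```

carry_out --increments '[{"fingers":0,"translation":[0,0,-0.2],"twist":[0,0,0]},{"fingers":0,"translation":[0,0,-0.2],"twist":[0,0,0]},{"fingers":0,"translation":[0,0,-0.15],"twist":[0,0,0]},{"fingers":0,"translation":[0,0,0],"twist":[0,0,0]}]'

```text
time: 40.45
position: [514.9, -132.4, 175.4]
orientation: [2.261, -2.181, -0.001]
force: [-13.1, 6.3, 38.4]
opening: -0.002
grip_force: 19.4
```

A hard stop at about 7 mm below the measured top, so the button is fully down. Lifting away.

carry_out --increments '[{"fingers":0,"translation":[0,0,0.8],"twist":[0,0,0]},{"fingers":0,"translation":[0,0,2],"twist":[0,0,0]},{"fingers":0,"translation":[0,0,4],"twist":[0,0,0]},{"fingers":0,"translation":[0,0,4.5],"twist":[0,0,0]},{"fingers":0,"translation":[-1,0,4.5],"twist":[0,0,0]},{"fingers":0,"translation":[-1,0,2],"twist":[0,0,0]},{"fingers":0,"translation":[0,0,0],"twist":[0,0,0]}]'

```text
time: 41.15
position: [494.4, -132.5, 351.6]
orientation: [2.26, -2.181, -0.001]
force: [-0.0, -0.4, -0.5]
opening: -0.002
grip_force: 0.0
```

```bash
python3 -c "
from h import *
check(); d=dots(); dots('top'); cv2.imwrite('pics/s6.png',d['frame'])"
```

```text
229 466 face x at z=90: -10.0 pitch 0.3 yaw -0.2 deg top z 180 y [199. 258.]
148 608 face x at z=90: -9.7 pitch 0.2 yaw -0.2 deg top z 180 y [118. 178.]
67 none 6
-67 1109 face x at z=90: -9.5 pitch -0.0 yaw -0.1 deg top z 180 y [-97. -37.]
-148 1427 face x at z=90: -9.5 pitch 0.1 yaw 0.1 deg top z 180 y [-179. -120.]
-229 none 10
lip face x [-69.3 -68.8 -68.4] 97
button top z [182.8 184.4] xy [  7.5  -3.  180.9] 122
scene red px [306. 201.] n 91 mean [510.  95. 140.] size [11. 40. 36.]
scene red px [323. 213.] n 117 mean [513.  16. 140.] size [10. 38. 38.]
scene red px [302. 258.] n 266 mean [446.  10.  37.] size [19. 71. 50.]
scene green px [239. 222.] n 134 mean [350. 185.  86.] size [33. 16. 38.]
scene green px [382. 252.] n 212 mean [ 520. -198.  140.] size [13. 39. 36.]
scene green px [414. 273.] n 283 mean [ 523. -283.  140.] size [12. 38. 38.]
scene green px [383. 331.] n 621 mean [ 456. -285.   37.] size [20. 68. 38.]
top red px [346. 231.] n 103 mean [450.  15.  45.] size [17. 67. 21.]
```

View pics/s6.png

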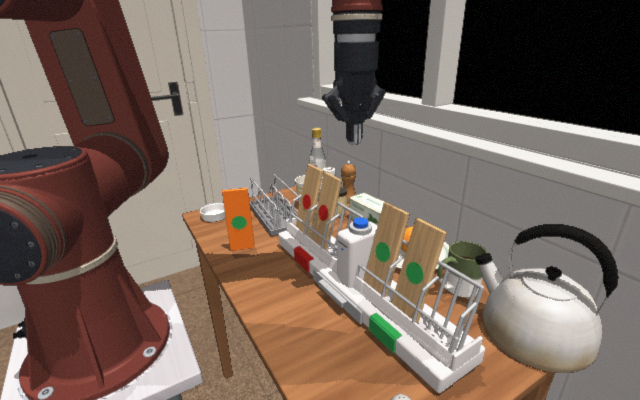

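The final picture shows all four boards seated in their halves, with red dots at (306,201) and (323,213) and green dots at (382,252) and (414,273). The tray is home, the button is up at (361,225), and the gripper is clear. Handing in.

```bash
python3 -c "
from cell import robot
print(robot.sign_off())"
```

```text
the job is handed in; nothing more can be done
None
```

The job is handed in: all four boards present (two red, two green) lean flat in their colour's half with dots out, the tray is fully home, the start button was pressed fully and sprang back, and nothing else was moved.

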